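# Put the pantry tray back in order

## Task

On the wooden tray, make one straight, evenly spaced row of four between its ends: round canister, tall tin, glass jar, square tea box (canister and box stay put). Stack the flat tin squarely on the tall tin, and stand the slim spice bottle on the tray directly in front of the jar, towards the tray's open front edge, a finger's width (20 mm) between their sides. All end upright; leave the carton, mug and spoon where they are.

Things in the scene. Friction and masses are not known exactly. Their poses are not given: they have to be found in the camera images.
- tray: Fixed brown wooden tray, a flat board 170 mm deep (its x), 360 mm long (its y), 12 mm thick, turned by up to 0.22 rad. Origin: centre of its underside, on the work surface. Its +x points to its back edge, away from the robot, where a dark rail 8 mm thick stands 20 mm above the board; the front edge (-x, towards the robot) is open. The row lies on its line x = +30 mm.
- canister: Round white ceramic canister with a pale wooden lid and knob, 71 mm across, 98 mm high. Fixed on the tray on the row line (tray x = +30 mm), 135 mm from the tray's middle, at one end of the tray (left or right, it varies). Origin: centre of its underside, z up.
- tea_box: Square metal tea box with a dark lid, 72 x 72 mm, 98 mm high. Fixed on the tray on the row line (tray x = +30 mm), 135 mm from the tray's middle, at the other end; its centre is 270 mm from the canister's. Origin: centre of its underside, z up.
- tall_tin: Loose food tin with a paper label with a red band, a plain cylinder 60 mm across, 75 mm high, flat on top with a dark ring pull, about 350 g. Starts upright on the work surface. Origin: centre of its underside, z along its axis, up.
- flat_tin: Loose small low tin without label, bare steel with a plain top, a plain cylinder 48 mm across, 32 mm high, about 150 g. Starts upright on the work surface. Origin: centre of its underside, z up.
- jar: Loose wide amber glass jar with a brass lid: body 54 mm across up to 54 mm high, lid 52 mm across, 72 mm high in all, about 250 g. Starts upright on the work surface. Origin: centre of its underside, z up.
- spice_bottle: Loose slim clear glass spice bottle with a black cap: body 42 mm across up to 66 mm high, cap 36 mm across, 95 mm high in all, about 120 g. Starts upright on the work surface. Origin: centre of its underside, z up.
- carton: Narrow cardboard carton lying flat beyond the tray, 56 x 160 x 50 mm. Bystander, loose. Origin: centre of its underside.
- mug: Blue ceramic mug standing beside the tray, 76 mm across, 85 mm high, with a handle. Bystander, loose. Origin: centre of its underside.
- spoon: Wooden spoon lying beside the tray. Bystander, loose. About 190 mm long, 20 mm high. Origin on the work surface near the middle of its length.
Mind the look-alikes: they are no part of the job. Leave any green or pink look-alike of the flat_tin alone.

How it is judged:
By the outcome, as a careful person would: the job done as asked, in the order asked, and still so for the second after the job is handed in, with the robot touching nothing.
It also fails if it takes over 107 s, if anything falls off the work surface, if the arm or the gripper's body presses on something with over 40 N, if the wrist force passes 120 N, or if a joint passes its speed limit or range.

## Robot

A 7-joint arm with a two-finger parallel gripper is mounted at the origin on the work surface. World frame = base frame: x ahead of the robot, y to its left, z up, the work surface at z = 0. Lengths are in m, angles in rad, forces in N, time in s.
With the tool pointing down it reaches from about 0.425 to 0.925 m from the base axis. Payload 6.8 kg.
Tool frame: the origin (TCP) lies where the fingers leave the gripper's body, on its centre line; the fingertips stand 73 mm ahead of it and the grasp point (between the pads) lies 54 mm ahead of it; z points along the fingers, y is the line along which they close (so a half turn about z gives the same grasp; the last joint's range is limited). The gripper opens to 85 mm and grips with 20 to 120 N. Pads are 22 mm wide; open, the fingers measure 114 mm over their backs; the gripper's body (76 mm by 85 mm) begins 54 mm behind the grasp point. The pads swing forward as they close: fully open they stand 13 mm farther back than shut.
Start: joints at [-1.339, 0.477, 0.022, 1.555, -0.011, 1.109, -0.083], TCP at [0.225, 0.636, 0.304] pointing down, gripper open.
Joint ranges: [-2.96, 2.96], [-0.34, 2.1], [-1.41, 1.46], [0.24, 2.44], [-1.37, 4.51], [0.17, 1.92], [-2.96, 2.96]. Speed limits (rad/s): [2.39, 2.39, 3.14, 3.14, 3.14, 3.14, 3.14].

## Interface

Orientations are given as a rotation vector (axis times angle).
In Python, from bench import r, grab_frame, camera_info gives the robot as it stands.
- The arm moves only by the shell command python3 -m pendant [OPENING] [FORCE], which reads ROWS from standard input. ROWS is a JSON object with one list for each field, all of the same length, 1 to 5, a row being the entries at one place: tx, ty, tz (the shift in m), ax, ay, az (a rotation vector in rad); each row is the pose to reach, as a shift and turn from the pose commanded when the command began, along the tool's axes at that moment; what a row does not reach only later rows make up. A row lasts 1/10 s, in which the tool goes at most 0.05 m and 0.15 rad, less where a joint would pass 70% of its speed; a pose out of reach is approached as far as the arm can. OPENING is the finger opening in m, set as the command begins (- or left out keeps the last). The fingers move at their own pace and stop on an object; FORCE is the grip in N (left out, the last holds). Time passes only in rows, so rows that do not move let the fingers close. It prints the time, the measured TCP pose, the force, the opening and the grip force at its end. Input that does not fit is refused with a message, and nothing moves.
- r.get_obs(): the state, without advancing time (a new reading comes with each control period).
- grab_frame(name): name is "side" or "top"; returns (picture, depth): 480x640x3 uint8, blue, green, red; 480x640 float32, m along the optical axis (not along the pixel's ray), 0 where there is no reading.
- camera_info(name): a dict with "camera_matrix" (3x3 intrinsics, pixels), "R" (3x3) and "t" (3): a world point X has camera coordinates R X + t. Camera axes: x right, y down, z forward; pixel columns grow to the right and rows downward; lengths in m; the calibration is good to about 2 mm. A picture is of the moment at which its call begins. camera_info takes no time and is no camera call.
- r.hand_in(): hands the job in; it is judged then, once.
The state is a dict: "clock": time; "joints": joint angles; "qvel": joint speeds; "tau": joint torques, N m; "tcp_pos": TCP position; "orientation": TCP orientation; "contact_force": force on the tool from outside, world axes, zero at the start; "moment": the same for the moment, N m; "grip_width": finger opening in m; "gripper_force": force on a finger pad.
Only numpy, scipy, OpenCV 4.12 (cv2) and the standard library are available. Lean on these libraries where they do the work, as an engineer would, in place of code of your own. Each camera call takes 0.05 s, during which the arm holds its last target. There are 200 camera calls.

## Working session

There is one attempt and no reset: what is moved stays moved. The work goes in short steps, Python scripts to look and compute and a shell command to move; the robot and the scene stay as the last step left them, time stands still between calls to the robot, and variables do not carry over. Pictures are saved under pics/ and viewed, at most 14 in all, crops included, and the job is handed in when it is done.

```bash
ls; mkdir -p pics
python3 - <<'E'
from bench import r, grab_frame, camera_info
import cv2,numpy as np
np.set_printoptions(precision=4,suppress=True)
for n in("side","top"):
    im,d=grab_frame(n); cv2.imwrite(f"pics/{n}0.png",im); np.save(f"{n}0.npy",d)
    c=camera_info(n); print(n,c["camera_matrix"],c["R"],c["t"])
o=r.get_obs(); print(o)
E
```

```text
pics
side [[481.7898   0.     321.5356]
 [  0.     481.7898 236.5731]
 [  0.       0.       1.    ]] [[ 0.786  -0.6182 -0.0034]
 [-0.2996 -0.3761 -0.8768]
 [ 0.5408  0.6902 -0.4808]] [-0.4401  0.2088  0.7142]
top [[525.7829   0.     312.4387]
 [  0.     525.7829 232.5151]
 [  0.       0.       1.    ]] [[-0.0215 -0.9997 -0.0081]
 [-0.9844  0.0225 -0.1747]
 [ 0.1749  0.0042 -0.9846]] [-0.0071  0.5499  1.0772]
{'clock': 0.1, 'joints': array([-1.3391,  0.4777,  0.0224,  1.5563, -0.0115,  1.1093, -0.0831]), 'qvel': array([-0.    , -0.0027,  0.001 , -0.0028, -0.0019,  0.0026,  0.0004]), 'tau': array([  0.0039, -59.7755,   1.6135, -28.1952,   0.0129,   0.0051,
         0.    ]), 'tcp_pos': array([0.2248, 0.636 , 0.303 ]), 'orientation': array([-0.5311, -3.0962,  0.0025]), 'contact_force': array([ 0.2483,  1.4401, -0.3237]), 'moment': array([-0.0513, -0.0626, -0.011 ]), 'gripper_force': 0.0, 'grip_width': 0.08526795185430522}
```

View pics/top0.png

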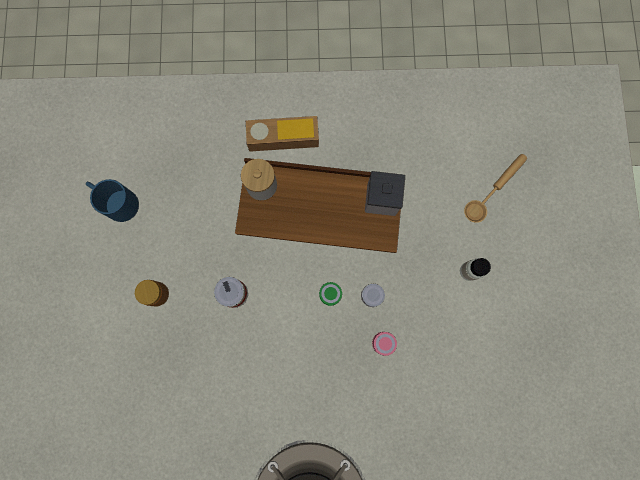

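View pics/side0.png

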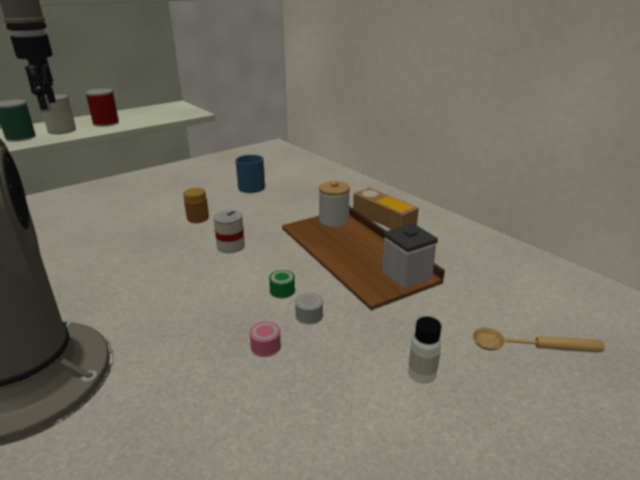

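Top view: the canister is at (258,177), the tea box at (386,190) and the tray at (320,205). The tall tin is at (230,292), with a red band in the side view, and the jar is at (150,293). The bottle is at (478,268), the mug at (115,200), the spoon at (495,190) and the carton at (283,133).

Flat tin candidates: green (330,293), pink (385,343) and bare grey steel (372,295). I choose the grey one at (372,295). The tall tin at (230,292) is larger and has a ring pull, so it isn't a candidate. I'll check the choice in one close crop and measure.

```bash
cat > h.py <<'E'
from bench import r, grab_frame, camera_info
import cv2, numpy as np
from scipy.spatial.transform import Rotation as Ro
np.set_printoptions(precision=4,suppress=True)
def cloud(n,d=None):
    if d is None: im,d=grab_frame(n)
    c=camera_info(n); K,R,t=map(np.array,(c["camera_matrix"],c["R"],c["t"]))
    v,u=np.mgrid[:480,:640]
    P=np.stack([(u-K[0,2])/K[0,0]*d,(v-K[1,2])/K[1,1]*d,d],-1)
    W=(P-t.ravel())@R
    W[d==0]=np.nan
    return W
def disc(W,uv,z,rad,tol=.006):
    """centre of the horizontal disc at height z, radius rad, near pixel uv"""
    u,v=uv; s=30; w=W[max(0,v-s):v+s,max(0,u-s):u+s].reshape(-1,3); w=w[abs(w[:,2]-z)<tol]
    if len(w)<20: return None
    c=np.median(w[:,:2],0); 
    for _ in range(5):
        w=w[np.hypot(*(w[:,:2]-c).T)<rad*1.25]; c=w[:,:2].mean(0)
    e,er=cv2.minEnclosingCircle(w[:,:2].astype(np.float32)*1000)
    return np.r_[c,np.median(w[:,2]),np.array(e)/1000,er/1000,len(w)]
def go(p,yaw,z=None):
    """rows' target in tool axes: world TCP p, tool y along world yaw (mod pi)"""
    o=r.get_obs(); R0=Ro.from_rotvec(o["orientation"]); M=R0.as_matrix()
    best=None
    for k in range(-1,3):
        a=yaw+k*np.pi; y=np.array([np.cos(a),np.sin(a),0]); zz=np.array([0,0,-1.]); x=np.cross(y,zz)
        rv=Ro.from_matrix(M.T@np.c_[x,y,zz]).as_rotvec()
        if best is None or np.linalg.norm(rv)<np.linalg.norm(best): best=rv
    print("shift",M.T@(np.array(p)-o["tcp_pos"]),"rot",best,"tcp",o["tcp_pos"],"q",o["joints"],"t",o["clock"])
E
python3 - <<'E'
from h import *
W=cloud("top",np.load("top0.npy"))
print("table",W[400,150],W[330,300], "tray",W[215,300],W[235,250],W[240,380])
for n,uv,z,rad in [("can",(258,177),.10,.0355),("tall",(230,292),.075,.03),("flat",(372,295),.032,.024),("jar",(150,293),.072,.026),("bot",(481,267),.095,.018),("green",(330,293),.032,.024)]:
    print(n,disc(W,uv,z,rad))
w=W[150:225,350:420].reshape(-1,3); w=w[(w[:,2]>.095)&(w[:,2]<.118)]
print("box",cv2.minAreaRect(w[:,:2].astype(np.float32)*1000),np.median(w[:,2]),w[:,:2].mean(0))
w=W[150:260,225:415].reshape(-1,3); w=w[abs(w[:,2]-.012)<.005]
print("tray",cv2.minAreaRect(w[:,:2].astype(np.float32)*1000),len(w))
im=cv2.imread("pics/top0.png"); cv2.imwrite("pics/crop0.png",cv2.resize(im[255:375,295:455],None,fx=4,fy=4,interpolation=2))
E
```

```text
table [0.2057 0.3327 0.0009] [ 0.3447  0.0125 -0.0025] tray [0.5965 0.0077 0.0109] [0.5541 0.1194 0.0094] [ 0.5354 -0.1672  0.0154]
can [  0.665    0.0927   0.1      0.6662   0.0931   0.036  831.    ]
tall [  0.4265   0.1554   0.0758   0.4267   0.1557   0.0307 680.    ]
flat [  0.4153  -0.145    0.0326   0.4158  -0.1452   0.0245 412.    ]
jar [  0.4291   0.3239   0.0725   0.43     0.3243   0.0265 500.    ]
bot [  0.4641  -0.3594   0.0951   0.4646  -0.3596   0.0182 249.    ]
green [  0.4207  -0.0546   0.0329   0.4208  -0.0543   0.0243 407.    ]
box ((628.2964477539062, -173.85107421875), (72.22015380859375, 73.00357055664062), 81.989501953125) 0.1020656969902669 [ 0.6271 -0.1734]
tray ((629.0327758789062, -19.751556396484375), (392.1336975097656, 244.6576690673828), 89.87016296386719) 9092
```

View pics/crop0.png

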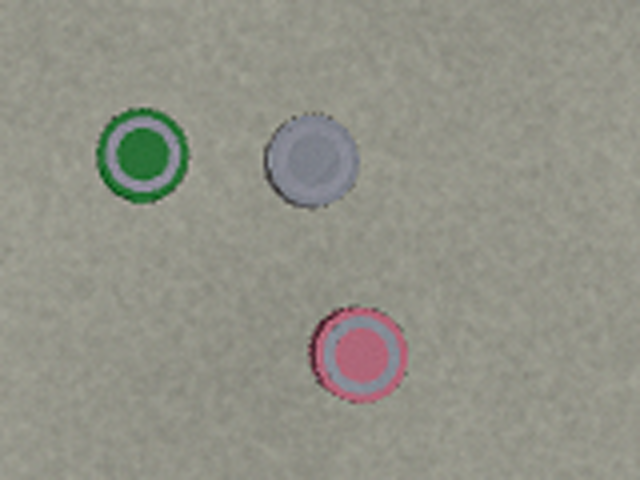

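The crop shows a plain bare-steel tin at crop (312,160), which is full-frame (373,295). The other two have green and pink bands, so the choice is confirmed. Heights and sizes match, the canister-box spacing measures 269 mm, and the tray yaw is about -0.141.

```bash
python3 - <<'E'
from h import *
go([.4266,.1556,.20],-.141)
E
echo '{"tx": [0],"ty": [0],"tz": [0],"ax": [0],"ay": [0],"az": [0]}' | python3 -m pendant 0.085 40
```

```text
shift [-0.3503 -0.3856  0.1037] rot [-0.0013  0.0012  1.3721] tcp [0.2248 0.636  0.303 ] q [-1.3391  0.4777  0.0224  1.5563 -0.0115  1.1093 -0.0831] t 0.1
clock: 0.2
tcp_pos: [0.2249, 0.6362, 0.3033]
orientation: [-0.531, -3.096, 0.002]
contact_force: [-0.4, -0.4, 0.6]
grip_width: 0.0853
gripper_force: 0.0
```

```bash
echo '{"tx": [-0.04,-0.08,-0.12,-0.15,-0.18],"ty": [-0.03,-0.06,-0.09,-0.12,-0.15],"tz": [0,0,0,0,0],"ax": [0,0,0,0,0],"ay": [0,0,0,0,0],"az": [0.15,0.3,0.45,0.6,0.75]}' | python3 -m pendant
python3 - <<'E'
from h import *
go([.4266,.1556,.20],-.141)
E
```

```text
clock: 0.7
tcp_pos: [0.3456, 0.433, 0.3039]
orientation: [-1.638, -2.681, -0.0]
contact_force: [1.0, 1.5, 0.6]
grip_width: 0.0853
gripper_force: 0.0
shift [-0.2838 -0.0545  0.1039] rot [-0.     -0.0001  0.615 ] tcp [0.3456 0.433  0.3039] q [-1.1974  0.2794  0.2281  1.8608 -0.0738  1.0094 -0.4645] t 0.7
```

```bash
echo '{"tx": [-0.05,-0.1,-0.15,-0.2,-0.245],"ty": [-0.01,-0.02,-0.03,-0.04,-0.045],"tz": [0,0,0,0.01,0.03],"ax": [0,0,0,0,0],"ay": [0,0,0,0,0],"az": [0.15,0.3,0.45,0.6,0.615]}' | python3 -m pendant; echo '{"tx": [0,0],"ty": [0,0],"tz": [0,0],"ax": [0,0],"ay": [0,0],"az": [0,0]}' | python3 -m pendant
python3 - <<'E'
from h import *
go([.4266,.1556,.098],-.141)
E
```

```text
clock: 1.2
tcp_pos: [0.4175, 0.1988, 0.2765]
orientation: [-2.37, -2.062, -0.005]
contact_force: [0.7, 0.2, -0.2]
grip_width: 0.0851
gripper_force: 0.0
clock: 1.4
tcp_pos: [0.4168, 0.1996, 0.2753]
orientation: [-2.368, -2.065, 0.001]
contact_force: [1.0, -0.3, -0.2]
grip_width: 0.085
gripper_force: 0.0
shift [-0.0422  0.0158  0.1773] rot [-0.0006  0.0004  0.0044] tcp [0.4168 0.1996 0.2753] q [-0.9832  0.1606  0.4496  2.1004 -0.089   0.899  -0.6197] t 1.4
```

```bash
echo '{"tx": [-0.042,-0.042,-0.042,-0.042,-0.042],"ty": [0.016,0.016,0.016,0.016,0.016],"tz": [0.02,0.07,0.12,0.16,0.177],"ax": [0,0,0,0,0],"ay": [0,0,0,0,0],"az": [0.004,0.004,0.004,0.004,0.004]}' | python3 -m pendant; echo '{"tx": [0,0],"ty": [0,0],"tz": [0,0],"ax": [0,0],"ay": [0,0],"az": [0,0]}' | python3 -m pendant
python3 - <<'E'
from h import *
go([.4266,.1556,.098],-.141)
E
```

```text
clock: 1.9
tcp_pos: [0.4253, 0.1581, 0.0954]
orientation: [-2.365, -2.066, 0.006]
contact_force: [0.1, 0.5, -0.3]
grip_width: 0.0851
gripper_force: 0.0
clock: 2.1
tcp_pos: [0.4273, 0.1581, 0.0989]
orientation: [-2.367, -2.065, -0.001]
contact_force: [0.5, 0.7, 0.3]
grip_width: 0.0848
gripper_force: 0.0
shift [-0.0026 -0.0004  0.0009] rot [ 0.0001 -0.0006  0.0047] tcp [0.4273 0.1581 0.0989] q [-0.7719  0.4768  0.3414  2.2363 -0.343   0.4759 -0.295 ] t 2.1
```

```bash
echo '{"tx": [-0.0025,-0.0025],"ty": [0,0],"tz": [0,0],"ax": [0,0],"ay": [0,0],"az": [0.005,0.005]}' | python3 -m pendant; echo '{"tx": [0,0,0,0,0],"ty": [0,0,0,0,0],"tz": [0,0,0,0,0],"ax": [0,0,0,0,0],"ay": [0,0,0,0,0],"az": [0,0,0,0,0]}' | python3 -m pendant 0.03 45;echo '{"tx": [0,0,0],"ty": [0,0,0],"tz": [0,0,0],"ax": [0,0,0],"ay": [0,0,0],"az": [0,0,0]}' | python3 -m pendant;echo '{"tx": [0,0,0,0,0],"ty": [0,0,0,0,0],"tz": [-0.03,-0.07,-0.1,-0.13,-0.13],"ax": [0,0,0,0,0],"ay": [0,0,0,0,0],"az": [0,0,0,0,0]}' | python3 -m pendant
python3 - <<'E'
from h import *
go([.6529,.0041,.225],-.141)
E
```

```text
clock: 2.3
tcp_pos: [0.4273, 0.1548, 0.0998]
orientation: [2.374, 2.057, 0.004]
contact_force: [0.2, -0.5, 0.6]
grip_width: 0.0852
gripper_force: 0.0
clock: 2.8
tcp_pos: [0.4274, 0.1547, 0.0995]
orientation: [2.375, 2.057, 0.003]
contact_force: [-0.2, -1.3, 9.9]
grip_width: 0.0591
gripper_force: 46.5
clock: 3.1
tcp_pos: [0.4274, 0.1547, 0.0995]
orientation: [2.375, 2.057, 0.003]
contact_force: [-1.3, -0.6, 10.0]
grip_width: 0.0591
gripper_force: 46.5
clock: 3.6
tcp_pos: [0.4282, 0.155, 0.2317]
orientation: [2.374, 2.057, 0.01]
contact_force: [0.4, -0.1, -3.0]
grip_width: 0.0592
gripper_force: 50.7
shift [-0.1174  0.2439  0.0072] rot [ 0.0045 -0.0048 -0.0022] tcp [0.4282 0.155  0.2317] q [-0.9228  0.2206  0.5039  2.1644 -0.1527  0.7827 -0.4644] t 3.6
```

```bash
echo '{"tx": [-0.02,-0.04,-0.06,-0.08,-0.1],"ty": [0.045,0.09,0.135,0.18,0.22],"tz": [0,0,0,0,0],"ax": [0,0,0,0,0],"ay": [0,0,0,0,0],"az": [0,0,0,0,0]}' | python3 -m pendant; echo '{"tx": [-0.017,-0.017,-0.017,-0.017],"ty": [0.023,0.023,0.023,0.023],"tz": [0,0.02,0.02,0.02],"ax": [0,0,0,0],"ay": [0,0,0,0],"az": [0,0,0,0]}' | python3 -m pendant
python3 - <<'E'
from h import *
go([.6529,.0041,.112],-.141)
E
```

```text
clock: 4.1
tcp_pos: [0.6312, 0.0229, 0.2266]
orientation: [-2.373, -2.057, 0.003]
contact_force: [0.0, 0.3, -2.8]
grip_width: 0.0592
gripper_force: 50.8
clock: 4.5
tcp_pos: [0.6492, 0.0046, 0.2068]
orientation: [-2.372, -2.056, 0.004]
contact_force: [-0.3, 0.8, -3.0]
grip_width: 0.0588
gripper_force: 50.8
shift [0.     0.0041 0.0948] rot [-0.0038  0.0003 -0.0014] tcp [0.6492 0.0046 0.2068] q [-0.4532  0.58    0.4963  1.7293 -0.3343  0.9212  0.0377] t 4.5
```

```bash
echo '{"tx": [0,0,0,0,0],"ty": [0.004,0.004,0.004,0.004,0.004],"tz": [0.04,0.07,0.085,0.09,0.09],"ax": [0,0,0,0,0],"ay": [0,0,0,0,0],"az": [0,0,0,0,0]}' | python3 -m pendant; echo '{"tx": [0,0],"ty": [0,0],"tz": [0,0],"ax": [0,0],"ay": [0,0],"az": [0,0]}' | python3 -m pendant
python3 - <<'E'
from h import *
go([.6529,.0041,.112],-.141)
E
```

```text
clock: 5.0
tcp_pos: [0.6546, 0.0037, 0.1189]
orientation: [2.374, 2.058, 0.0]
contact_force: [0.0, 0.3, -2.5]
grip_width: 0.0593
gripper_force: 50.8
clock: 5.2
tcp_pos: [0.6554, 0.0034, 0.1202]
orientation: [2.373, 2.056, 0.003]
contact_force: [-0.6, -0.7, -2.2]
grip_width: 0.0591
gripper_force: 50.8
shift [ 0.0004 -0.0026  0.0081] rot [ 0.0026 -0.0007 -0.0021] tcp [0.6554 0.0034 0.1202] q [-0.4068  0.6948  0.4379  1.7595 -0.3993  0.7736  0.0878] t 5.2
```

```bash
echo '{"tx": [0,0,0],"ty": [-0.002,-0.0025,-0.0025],"tz": [0.003,0.006,0.006],"ax": [0,0,0],"ay": [0,0,0],"az": [0,0,0]}' | python3 -m pendant; echo '{"tx": [0,0],"ty": [0,0],"tz": [0.002,0.002],"ax": [0,0],"ay": [0,0],"az": [0,0]}' | python3 -m pendant; echo '{"tx": [0,0],"ty": [0,0],"tz": [0,0],"ax": [0,0],"ay": [0,0],"az": [0,0]}' | python3 -m pendant
```

```text
clock: 5.5
tcp_pos: [0.6515, 0.0039, 0.1122]
orientation: [-2.374, -2.057, 0.001]
contact_force: [0.6, 0.6, -3.1]
grip_width: 0.0592
gripper_force: 50.8
clock: 5.7
tcp_pos: [0.6519, 0.0037, 0.1117]
orientation: [-2.374, -2.056, -0.0]
contact_force: [-4.6, 1.7, 8.2]
grip_width: 0.059
gripper_force: 51.6
clock: 5.9
tcp_pos: [0.6519, 0.0037, 0.1117]
orientation: [-2.374, -2.056, -0.0]
contact_force: [-4.6, -0.2, 6.9]
grip_width: 0.0592
gripper_force: 51.6
```

```bash
echo '{"tx": [0,0,0],"ty": [0,0,0],"tz": [0,0,0],"ax": [0,0,0],"ay": [0,0,0],"az": [0,0,0]}' | python3 -m pendant 0.07; echo '{"tx": [0,0,0,0,0],"ty": [0,0,0,-0.03,-0.07],"tz": [-0.04,-0.08,-0.12,-0.12,-0.12],"ax": [0,0,0,0,0],"ay": [0,0,0,0,0],"az": [0,0,0,0,0]}' | python3 -m pendant
python3 - <<'E'
from h import *
go([.43,.3241,.23],-.141)
E
```

```text
clock: 6.2
tcp_pos: [0.6523, 0.0037, 0.1106]
orientation: [2.374, 2.057, 0.001]
contact_force: [-0.0, 0.3, -0.2]
grip_width: 0.07
gripper_force: 0.0
clock: 6.7
tcp_pos: [0.584, 0.0134, 0.2321]
orientation: [2.373, 2.054, 0.006]
contact_force: [-0.6, 0.9, -0.8]
grip_width: 0.0698
gripper_force: 0.0
shift [ 0.2854 -0.1969  0.0013] rot [ 0.0049 -0.0006 -0.0026] tcp [0.584  0.0134 0.2321] q [-0.5361  0.4459  0.5314  1.8776 -0.285   0.8883 -0.0105] t 6.7
```

```bash
echo '{"tx": [0.04,0.08,0.12,0.16,0.2],"ty": [-0.03,-0.06,-0.09,-0.115,-0.14],"tz": [0,0,0,0,0],"ax": [0,0,0,0,0],"ay": [0,0,0,0,0],"az": [0,0,0,0,0]}' | python3 -m pendant 0.085; echo '{"tx": [0.042,0.084,0.084,0.084],"ty": [-0.028,-0.056,-0.056,-0.056],"tz": [0,0,0,0],"ax": [0,0,0,0],"ay": [0,0,0,0],"az": [0,0,0,0]}' | python3 -m pendant
python3 - <<'E'
from h import *
go([.43,.3241,.096],-.141)
W=cloud("top")
print(disc(W,(313,180),.087,.03), disc(W,(258,177),.10,.0355))
E
```

```text
clock: 7.2
tcp_pos: [0.4716, 0.2333, 0.2308]
orientation: [-2.374, -2.057, -0.001]
contact_force: [0.7, 0.2, 0.1]
grip_width: 0.0852
gripper_force: 0.0
clock: 7.6
tcp_pos: [0.4284, 0.3242, 0.2304]
orientation: [2.371, 2.061, 0.0]
contact_force: [0.0, -0.7, 0.0]
grip_width: 0.0849
gripper_force: 0.0
shift [0.0001 0.0016 0.1344] rot [ 0.0001 -0.0001  0.0016] tcp [0.4284 0.3242 0.2304] q [-1.144   0.3635  0.4722  1.9821 -0.218   0.8447 -0.692 ] t 7.6
[  0.6489   0.0048   0.0877   0.6498   0.005    0.0308 641.    ] [  0.6651   0.0927   0.1      0.6659   0.0925   0.0357 825.    ]
```

```bash
echo '{"tx": [0,0,0,0,0],"ty": [0.0015,0.0015,0.0015,0.0015,0.0015],"tz": [0.05,0.09,0.12,0.134,0.134],"ax": [0,0,0,0,0],"ay": [0,0,0,0,0],"az": [0,0,0,0,0]}' | python3 -m pendant; echo '{"tx": [0,0],"ty": [0,0],"tz": [0,0],"ax": [0,0],"ay": [0,0],"az": [0,0]}' | python3 -m pendant
python3 - <<'E'
from h import *
go([.43,.3241,.096],-.141)
E
```

```text
clock: 8.15
tcp_pos: [0.4308, 0.3206, 0.0953]
orientation: [2.376, 2.054, -0.005]
contact_force: [-0.8, 0.1, 0.5]
grip_width: 0.0854
gripper_force: 0.0
clock: 8.35
tcp_pos: [0.4318, 0.3229, 0.0982]
orientation: [-2.375, -2.056, -0.005]
contact_force: [-0.7, 0.7, -0.2]
grip_width: 0.0848
gripper_force: 0.0
shift [ 0.001  -0.002   0.0022] rot [ 0.0019 -0.0023 -0.0028] tcp [0.4318 0.3229 0.0982] q [-1.0398  0.574   0.3616  2.0483 -0.3603  0.5762 -0.5706] t 8.35
```

```bash
echo '{"tx": [0.001,0.001],"ty": [-0.002,-0.002],"tz": [0.001,0.001],"ax": [0,0],"ay": [0,0],"az": [0,0]}' | python3 -m pendant; echo '{"tx": [0,0,0,0,0],"ty": [0,0,0,0,0],"tz": [0,0,0,0,0],"ax": [0,0,0,0,0],"ay": [0,0,0,0,0],"az": [0,0,0,0,0]}' | python3 -m pendant 0.03 40;echo '{"tx": [0,0],"ty": [0,0],"tz": [0,0],"ax": [0,0],"ay": [0,0],"az": [0,0]}' | python3 -m pendant;echo '{"tx": [0,0,0,0,0],"ty": [0,0,0,0,0],"tz": [-0.03,-0.07,-0.1,-0.13,-0.13],"ax": [0,0,0,0,0],"ay": [0,0,0,0,0],"az": [0,0,0,0,0]}' | python3 -m pendant
python3 - <<'E'
from h import *
go([.57,-.075,.23],-.141)
E
```

```text
clock: 8.55
tcp_pos: [0.4288, 0.3245, 0.0963]
orientation: [-2.373, -2.057, -0.002]
contact_force: [0.5, 0.4, 0.5]
grip_width: 0.0855
gripper_force: 0.0
clock: 9.05
tcp_pos: [0.4296, 0.324, 0.0963]
orientation: [2.375, 2.057, 0.003]
contact_force: [0.4, -1.2, 6.2]
grip_width: 0.0528
gripper_force: 41.2
clock: 9.25
tcp_pos: [0.4296, 0.324, 0.0963]
orientation: [2.375, 2.057, 0.003]
contact_force: [0.7, -1.1, 6.7]
grip_width: 0.0531
gripper_force: 41.2
clock: 9.75
tcp_pos: [0.4303, 0.3247, 0.2289]
orientation: [-2.374, -2.056, -0.01]
contact_force: [0.6, 1.0, -2.8]
grip_width: 0.0531
gripper_force: 44.2
shift [-0.3757  0.1954 -0.0024] rot [ 0.0034 -0.0052 -0.0023] tcp [0.4303 0.3247 0.2289] q [-1.1512  0.368   0.4845  1.9833 -0.2291  0.8364 -0.6841] t 9.75
```

```bash
echo '{"tx": [-0.04,-0.085,-0.13,-0.17,-0.21],"ty": [0.02,0.045,0.065,0.09,0.11],"tz": [0,0,0,0,0],"ax": [0,0,0,0,0],"ay": [0,0,0,0,0],"az": [0,0,0,0,0]}' | python3 -m pendant; echo '{"tx": [-0.04,-0.08,-0.12,-0.165,-0.165],"ty": [0.02,0.04,0.06,0.085,0.085],"tz": [0,0,0,0,0],"ax": [0,0,0,0,0],"ay": [0,0,0,0,0],"az": [0,0,0,0,0]}' | python3 -m pendant
python3 - <<'E'
from h import *
go([.6428,-.0847,.115],-.141)
E
```

```text
clock: 10.25
tcp_pos: [0.5076, 0.0981, 0.2243]
orientation: [-2.374, -2.057, 0.003]
contact_force: [1.5, -0.2, -2.8]
grip_width: 0.0529
gripper_force: 44.1
clock: 10.75
tcp_pos: [0.5685, -0.0837, 0.2249]
orientation: [2.382, 2.042, -0.005]
contact_force: [-0.4, 0.2, -2.8]
grip_width: 0.0526
gripper_force: 44.2
shift [0.0109 0.0735 0.1099] rot [ 0.0013  0.005  -0.0125] tcp [ 0.5685 -0.0837  0.2249] q [-0.4002  0.4492  0.5679  1.9055 -0.3032  0.872   0.1662] t 10.75
```

```bash
echo '{"tx": [0.005,0.01,0.01,0.01,0.01],"ty": [0.035,0.074,0.074,0.074,0.074],"tz": [0,0.02,0.07,0.095,0.105],"ax": [0,0,0,0,0],"ay": [0,0,0,0,0],"az": [0,0,0,0,0]}' | python3 -m pendant; echo '{"tx": [0,0],"ty": [0,0],"tz": [0,0],"ax": [0,0],"ay": [0,0],"az": [0,0]}' | python3 -m pendant
python3 - <<'E'
from h import *
go([.6428,-.0847,.108],-.141)
E
```

```text
clock: 11.25
tcp_pos: [0.6401, -0.0751, 0.1155]
orientation: [-2.37, -2.053, 0.01]
contact_force: [-0.7, -0.3, -3.7]
grip_width: 0.053
gripper_force: 44.1
clock: 11.45
tcp_pos: [0.6435, -0.0761, 0.1214]
orientation: [2.374, 2.056, 0.001]
contact_force: [0.1, 0.2, -2.4]
grip_width: 0.0525
gripper_force: 44.1
shift [-0.0087  0.0005  0.0134] rot [ 0.0014  0.0001 -0.0023] tcp [ 0.6435 -0.0761  0.1214] q [-0.309   0.6908  0.4696  1.7787 -0.4254  0.7727  0.2337] t 11.45
```

```bash
echo '{"tx": [-0.0087,-0.0087,-0.0087,-0.0087],"ty": [0.0005,0.0005,0.0005,0.0005],"tz": [0,0.006,0.009,0.009],"ax": [0,0,0,0],"ay": [0,0,0,0],"az": [0,-0.002,-0.002,-0.002]}' | python3 -m pendant; echo '{"tx": [0],"ty": [0],"tz": [0],"ax": [0],"ay": [0],"az": [0]}' | python3 -m pendant
python3 - <<'E'
from h import *
go([.6428,-.0847,.108],-.141)
E
```

```text
clock: 11.85
tcp_pos: [0.642, -0.0843, 0.1113]
orientation: [-2.372, -2.059, 0.0]
contact_force: [-0.0, 0.7, -2.9]
grip_width: 0.0525
gripper_force: 44.2
clock: 11.95
tcp_pos: [0.6423, -0.0842, 0.1115]
orientation: [-2.372, -2.06, -0.0]
contact_force: [-1.4, -0.1, -3.9]
grip_width: 0.0528
gripper_force: 44.2
shift [-0.0004  0.0006  0.0035] rot [-0.0001 -0.0003  0.0002] tcp [ 0.6423 -0.0842  0.1115] q [-0.2894  0.7039  0.4601  1.7812 -0.4316  0.758   0.2538] t 11.95
```

```bash
echo '{"tx": [0,0,0],"ty": [0.0005,0.0005,0.0005],"tz": [0.002,0.004,0.004],"ax": [0,0,0],"ay": [0,0,0],"az": [0,0,0]}' | python3 -m pendant; echo '{"tx": [0],"ty": [0],"tz": [0],"ax": [0],"ay": [0],"az": [0]}' | python3 -m pendant
```

```text
clock: 12.25
tcp_pos: [0.6431, -0.0844, 0.1084]
orientation: [-2.372, -2.059, -0.001]
contact_force: [-2.9, 1.7, 4.9]
grip_width: 0.0526
gripper_force: 44.9
clock: 12.35
tcp_pos: [0.6431, -0.0844, 0.1084]
orientation: [-2.372, -2.06, -0.001]
contact_force: [-1.8, 1.2, 5.8]
grip_width: 0.0529
gripper_force: 44.9
```

```bash
echo '{"tx": [0,0,0],"ty": [0,0,0],"tz": [0,0,0],"ax": [0,0,0],"ay": [0,0,0],"az": [0,0,0]}' | python3 -m pendant 0.066; echo '{"tx": [0,0,0,0.02,0.05],"ty": [0,0,0,-0.04,-0.08],"tz": [-0.04,-0.08,-0.12,-0.12,-0.12],"ax": [0,0,0,0,0],"ay": [0,0,0,0,0],"az": [0,0,0,0,0]}' | python3 -m pendant; echo '{"tx": [0.045,0.09,0.135,0.18,0.22],"ty": [-0.02,-0.04,-0.06,-0.08,-0.1],"tz": [0,0,0,0,0],"ax": [0,0,0,0,0],"ay": [0,0,0,0,0],"az": [0,0,0,0,0]}' | python3 -m pendant ;  echo '{"tx": [0,0],"ty": [0,0],"tz": [0,0],"ax": [0,0],"ay": [0,0],"az": [0,0]}' | python3 -m pendant
cat >> h.py <<'E'
def meas(save=None):
    a=[]
    for _ in range(3):
        im,d=grab_frame("top"); W=cloud("top",d)
        C=disc(W,(258,177),.10,.0355)
        w=W[150:225,350:420].reshape(-1,3); w=w[(w[:,2]>.095)&(w[:,2]<.118)]
        rc=np.array(cv2.minAreaRect(w[:,:2].astype(np.float32))[0])
        a.append([np.r_[C[:2],C[3:5]],np.r_[w[:,:2].mean(0),rc]]+[disc(W,uv,z,rad)[[0,1,3,4]] for uv,z,rad in ((( 315,180),.087,.03),((358,187),.084,.026))])
    a=np.mean(a,0)
    if save: cv2.imwrite(save,im)
    C,B,T,J=a; print(a)
    for k in(0,2):
        c,b=C[k:k+2],B[k:k+2]; u=(c-b)/np.linalg.norm(c-b); x=np.array([u[1],-u[0]])
        print("d",np.linalg.norm(c-b),"theta",np.arctan2(x[1],x[0]))
        for n,p,f in(("tin",T,1/3),("jar",J,2/3)):
            e=p[k:k+2]-(c+(b-c)*f); print(n,"err tray x,y mm",1000*e@x,1000*e@u,"target",c+(b-c)*f)
    return a
def side(pts):
    """project world points to side image"""
    c=camera_info("side"); p=np.array(pts)@np.array(c["R"]).T+np.ravel(c["t"]); q=p@np.array(c["camera_matrix"]).T
    return q[:,:2]/q[:,2:]
E
python3 - <<'E'
from h import *
meas("pics/top1.png")
im,d=grab_frame("side"); cv2.imwrite("pics/side1.png",cv2.resize(im[120:360,230:550],None,fx=2.5,fy=2.5,interpolation=2)); W=cloud("side",d)
for n,uv,z,rad in (("can",(334,190),.10,.0355),("box",(410,238),.106,.036)): print(n,disc(W,uv,z,rad))
for n,p,z,rad in (("tin",(.65,.005,.087),.087,.03),("jar",(.64,-.085,.084),.084,.026)):
    uv=side([p])[0].astype(int); print(n,uv,disc(W,tuple(uv),z,rad))
E
```

```text
clock: 12.65
tcp_pos: [0.643, -0.0846, 0.1075]
orientation: [2.372, 2.059, 0.0]
contact_force: [-0.0, -0.1, -0.0]
grip_width: 0.0662
gripper_force: 0.0
clock: 13.15
tcp_pos: [0.5709, -0.0256, 0.2291]
orientation: [2.374, 2.052, 0.004]
contact_force: [0.7, 2.0, -0.3]
grip_width: 0.0661
gripper_force: 0.0
clock: 13.65
tcp_pos: [0.5018, 0.2105, 0.2277]
orientation: [-2.371, -2.06, -0.002]
contact_force: [0.5, 0.6, 0.8]
grip_width: 0.066
gripper_force: 0.0
clock: 13.85
tcp_pos: [0.5022, 0.2092, 0.2275]
orientation: [2.369, 2.063, 0.0]
contact_force: [0.4, -0.8, 0.5]
grip_width: 0.0662
gripper_force: 0.0
[[ 0.6651  0.0927  0.6659  0.093 ]
 [ 0.6271 -0.1734  0.6285 -0.174 ]
 [ 0.6485  0.0032  0.6496  0.0047]
 [ 0.6402 -0.0825  0.6408 -0.0825]]
d 0.26875568600233823 theta -0.14171290843278916
tin err tray x,y mm -3.793259408307547 -1.370077152425597 target [0.6524 0.004 ]
jar err tray x,y mm 0.08309813895552828 2.220852455621627 target [ 0.6398 -0.0847]
d 0.2696109102447521 theta -0.13918848664904745
tin err tray x,y mm -3.924718566152633 0.17565177800365883 target [0.6534 0.004 ]
jar err tray x,y mm -0.48072993687380033 2.432601393728886 target [ 0.6409 -0.085 ]
can [  0.6623   0.0843   0.1006   0.6666   0.0901   0.0362 336.    ]
box [  0.6251  -0.1795   0.1029   0.6263  -0.1786   0.0443 726.    ]
tin [353 206] [  0.6459  -0.0018   0.0883   0.6496   0.0025   0.0307 330.    ]
jar [379 224] [  0.6388  -0.0867   0.085    0.6422  -0.0844   0.0264 296.    ]
```

View pics/side1.png

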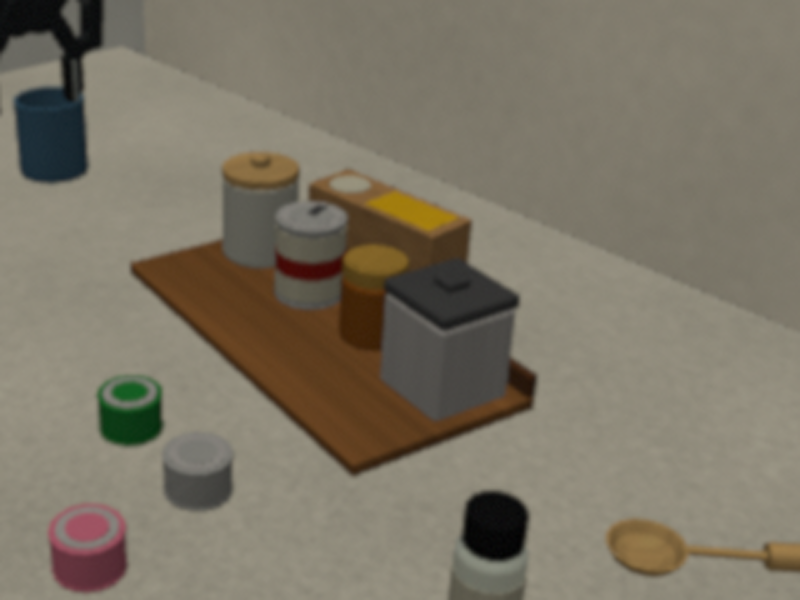

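View pics/top1.png

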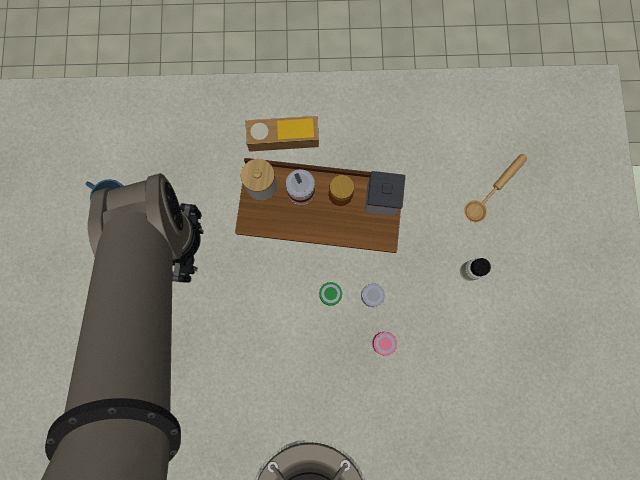

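The tin at (300,183) and jar at (342,188) stand upright in the row. My search windows were clipping both, so I'll re-measure with centred windows.

```bash
sed -i 's/( 315,180)/(300,184)/; s/(358,187)/(342,188)/' h.py
python3 - <<'E'
from h import *
a=meas()
go([.652,.0037,.23],-.141)
E
```

```text
[[ 0.665   0.0926  0.666   0.093 ]
 [ 0.6271 -0.1735  0.6282 -0.1739]
 [ 0.6492  0.0048  0.6496  0.0049]
 [ 0.6401 -0.0826  0.6408 -0.0829]]
d 0.2687599894454737 theta -0.1414387910778367
tin err tray x,y mm -3.293571141243754 0.44125255633343624 target [0.6524 0.0039]
jar err tray x,y mm 0.00039722452715414206 2.2081837596118676 target [ 0.6398 -0.0848]
d 0.269564446259809 theta -0.14078762650832657
tin err tray x,y mm -3.8740420092586 0.3233995850386517 target [0.6534 0.004 ]
jar err tray x,y mm -0.3216099448188035 2.0423880768880696 target [ 0.6408 -0.0849]
shift [-0.1798  0.1765 -0.0024] rot [ 0.0001  0.0001 -0.0022] tcp [0.5029 0.2069 0.2276] q [-0.9321  0.3887  0.5375  1.9725 -0.2615  0.848  -0.396 ] t 14.2
```

```bash
echo '{"tx": [-0.035,-0.07,-0.105,-0.14,-0.17],"ty": [0.035,0.07,0.105,0.14,0.17],"tz": [0,0,0,0,0],"ax": [0,0,0,0,0],"ay": [0,0,0,0,0],"az": [0,0,0,0,0]}' | python3 -m pendant 0.076; echo '{"tx": [-0.01,-0.01,-0.01],"ty": [0.0095,0.0095,0.0095],"tz": [0,0,0],"ax": [0,0,0],"ay": [0,0,0],"az": [0,0,0]}' | python3 -m pendant;python3 - <<'E'
from h import *
go([.6555,.0033,.112],-.141)
E
```

```text
clock: 14.7
tcp_pos: [0.6482, 0.0125, 0.2276]
orientation: [2.374, 2.056, -0.0]
contact_force: [-0.1, 1.1, -0.6]
grip_width: 0.076
gripper_force: 0.0
clock: 15.0
tcp_pos: [0.6543, 0.0056, 0.227]
orientation: [-2.371, -2.059, 0.001]
contact_force: [0.2, 0.2, 0.5]
grip_width: 0.0757
gripper_force: 0.0
shift [-0.0022  0.0016  0.115 ] rot [-0.0014 -0.0008  0.0003] tcp [0.6543 0.0056 0.227 ] q [-0.4779  0.5696  0.5346  1.7048 -0.3426  0.9627  0.0453] t 15.0
```

```bash
echo '{"tx": [-0.002,-0.002,-0.002,-0.002,-0.002],"ty": [0.0015,0.0015,0.0015,0.0015,0.0015],"tz": [0.04,0.08,0.105,0.113,0.113],"ax": [0,0,0,0,0],"ay": [0,0,0,0,0],"az": [0,0,0,0,0]}' | python3 -m pendant; echo '{"tx": [0,0],"ty": [0,0],"tz": [0,0],"ax": [0,0],"ay": [0,0],"az": [0,0]}' | python3 -m pendant;python3 - <<'E'
from h import *
go([.6555,.0033,.112],-.141)
E
```

```text
clock: 15.5
tcp_pos: [0.6552, 0.0043, 0.1137]
orientation: [-2.369, -2.061, 0.002]
contact_force: [-0.4, -0.6, 0.1]
grip_width: 0.076
gripper_force: 0.0
clock: 15.7
tcp_pos: [0.6572, 0.0028, 0.1164]
orientation: [2.371, 2.059, 0.004]
contact_force: [0.9, 0.2, -0.4]
grip_width: 0.0762
gripper_force: 0.0
shift [ 0.0002 -0.0017  0.0044] rot [ 0.0028 -0.0009  0.0005] tcp [0.6572 0.0028 0.1164] q [-0.4196  0.7075  0.4597  1.7574 -0.4257  0.7738  0.1125] t 15.7
```

```bash
echo '{"tx": [0,0,0],"ty": [-0.0017,-0.0017,-0.0017],"tz": [0.004,0.004,0.004],"ax": [0,0,0],"ay": [0,0,0],"az": [0,0,0]}' | python3 -m pendant; echo '{"tx": [0,0,0,0,0],"ty": [0,0,0,0,0],"tz": [0,0,0,0,0],"ax": [0,0,0,0,0],"ay": [0,0,0,0,0],"az": [0,0,0,0,0]}' | python3 -m pendant 0.055 25;echo '{"tx": [0,0],"ty": [0,0],"tz": [0,0],"ax": [0,0],"ay": [0,0],"az": [0,0]}' | python3 -m pendant
```

```text
clock: 16.0
tcp_pos: [0.6545, 0.0027, 0.1108]
orientation: [2.372, 2.059, 0.0]
contact_force: [-1.4, 1.0, 0.0]
grip_width: 0.0763
gripper_force: 0.0
clock: 16.5
tcp_pos: [0.6542, 0.0027, 0.1108]
orientation: [-2.372, -2.059, 0.001]
contact_force: [-4.3, 0.2, 6.2]
grip_width: 0.0594
gripper_force: 27.4
clock: 16.7
tcp_pos: [0.6542, 0.0027, 0.1107]
orientation: [-2.372, -2.059, 0.001]
contact_force: [-3.2, 0.9, 5.9]
grip_width: 0.0595
gripper_force: 27.4
```

```bash
echo '{"tx": [0,0,0,0,0],"ty": [0,0.0012,0.0012,0.0012,0.0012],"tz": [-0.003,-0.003,-0.003,0,0],"ax": [0,0,0,0,0],"ay": [0,0,0,0,0],"az": [0,0,0,0,0]}' | python3 -m pendant - 40;echo '{"tx": [0,0],"ty": [0,0],"tz": [0,0],"ax": [0,0],"ay": [0,0],"az": [0,0]}' | python3 -m pendant; echo '{"tx": [0,0,0],"ty": [0,0,0],"tz": [0,0,0],"ax": [0,0,0],"ay": [0,0,0],"az": [0,0,0]}' | python3 -m pendant 0.072; echo '{"tx": [0,0,0,0],"ty": [0,0,0,0],"tz": [-0.04,-0.08,-0.12,-0.12],"ax": [0,0,0,0],"ay": [0,0,0,0],"az": [0,0,0,0]}' | python3 -m pendant
python3 - <<'E'
from h import *
go([.6428,-.0866,.112],-.141)
meas()
E
```

```text
clock: 17.2
tcp_pos: [0.656, 0.0025, 0.1108]
orientation: [2.372, 2.059, 0.001]
contact_force: [-0.6, 0.4, 2.6]
grip_width: 0.0591
gripper_force: 43.7
clock: 17.4
tcp_pos: [0.6559, 0.0025, 0.1108]
orientation: [2.372, 2.059, 0.001]
contact_force: [-0.6, -0.4, 4.3]
grip_width: 0.0592
gripper_force: 43.8
clock: 17.7
tcp_pos: [0.6556, 0.0025, 0.1103]
orientation: [-2.372, -2.059, 0.0]
contact_force: [-0.5, 0.2, 0.0]
grip_width: 0.0722
gripper_force: 0.0
clock: 18.1
tcp_pos: [0.6586, 0.0017, 0.2365]
orientation: [2.368, 2.055, 0.013]
contact_force: [0.3, -0.2, -0.3]
grip_width: 0.0718
gripper_force: 0.0
shift [-0.09   -0.0044  0.1243] rot [ 0.0099 -0.0021 -0.0006] tcp [0.6586 0.0017 0.2365] q [-0.4781  0.5624  0.5443  1.6943 -0.342   0.9704  0.0491] t 18.1Traceback (most recent call last):
  File "<stdin>", line 3, in <module>
  File "h.py", line 38, in meas
    a.append([np.r_[C[:2],C[3:5]],np.r_[w[:,:2].mean(0),rc]]+[disc(W,uv,z,rad)[[0,1,3,4]] for uv,z,rad in (((300,184),.087,.03),((342,188),.084,.026))])
                    ~^^^^
TypeError: 'NoneType' object is not subscriptable
```

```bash
echo '{"tx": [-0.045,-0.09,-0.09,-0.09,-0.09],"ty": [-0.002,-0.0045,-0.0045,-0.0045,-0.0045],"tz": [0,0,0.04,0.08,0.105],"ax": [0,0,0,0,0],"ay": [0,0,0,0,0],"az": [0,0,0,0,0]}' | python3 -m pendant 0.07; echo '{"tx": [0,0],"ty": [0,0],"tz": [0,0],"ax": [0,0],"ay": [0,0],"az": [0,0]}' | python3 -m pendant;python3 - <<'E'
from h import *
go([.6428,-.0847,.110],-.141)
E
```

```text
clock: 18.65
tcp_pos: [0.6363, -0.0858, 0.1214]
orientation: [-2.37, -2.056, 0.005]
contact_force: [0.5, 0.2, -0.3]
grip_width: 0.0702
gripper_force: 0.0
clock: 18.85
tcp_pos: [0.6382, -0.0861, 0.125]
orientation: [-2.372, -2.059, 0.002]
contact_force: [-0.5, -1.2, 0.1]
grip_width: 0.0699
gripper_force: 0.0
shift [0.002  0.0044 0.015 ] rot [-0.0017  0.0005 -0.0002] tcp [ 0.6382 -0.0861  0.125 ] q [-0.2975  0.6821  0.4741  1.7861 -0.4222  0.7774  0.2507] t 18.85
```

```bash
echo '{"tx": [0.002,0.002,0.002],"ty": [0.0045,0.0045,0.0045],"tz": [0.008,0.016,0.016],"ax": [0,0,0],"ay": [0,0,0],"az": [0,0,0]}' | python3 -m pendant; echo '{"tx": [0,0,0,0,0],"ty": [0,0,0,0,0],"tz": [0,0,0,0,0],"ax": [0,0,0,0,0],"ay": [0,0,0,0,0],"az": [0,0,0,0,0]}' | python3 -m pendant 0.045 35; echo '{"tx": [0],"ty": [0],"tz": [0],"ax": [0],"ay": [0],"az": [0]}' | python3 -m pendant;python3 - <<'E'
from h import *
go([.6427,-.0867,.109],-.141)
E
```

```text
clock: 19.15
tcp_pos: [0.6431, -0.0841, 0.109]
orientation: [-2.371, -2.06, 0.001]
contact_force: [-0.3, 0.2, 0.1]
grip_width: 0.0702
gripper_force: 0.0
clock: 19.65
tcp_pos: [0.6432, -0.0846, 0.11]
orientation: [-2.372, -2.059, -0.0]
contact_force: [-2.5, 1.5, 6.4]
grip_width: 0.053
gripper_force: 37.5
clock: 19.75
tcp_pos: [0.6432, -0.0846, 0.11]
orientation: [-2.372, -2.059, -0.0]
contact_force: [-3.2, 1.2, 5.0]
grip_width: 0.0531
gripper_force: 37.5
shift [-0.0022 -0.0002  0.001 ] rot [-0.     -0.0004 -0.    ] tcp [ 0.6432 -0.0846  0.11  ] q [-0.2893  0.7077  0.4612  1.7793 -0.4353  0.7573  0.2567] t 19.75
```

Shift the jar, then release, go up and clear to the left-front for a measurement.

```bash
echo '{"tx": [0,-0.0022,-0.0022,-0.0022,-0.0022],"ty": [0,0,0,0,0],"tz": [-0.003,-0.003,-0.003,0,0],"ax": [0,0,0,0,0],"ay": [0,0,0,0,0],"az": [0,0,0,0,0]}' | python3 -m pendant;echo '{"tx": [0,0],"ty": [0,0],"tz": [0,0],"ax": [0,0],"ay": [0,0],"az": [0,0]}' | python3 -m pendant; echo '{"tx": [0,0,0],"ty": [0,0,0],"tz": [0,0,0],"ax": [0,0,0],"ay": [0,0,0],"az": [0,0,0]}' | python3 -m pendant 0.066; echo '{"tx": [0,0,0,0.02,0.05],"ty": [0,0,0,-0.04,-0.08],"tz": [-0.04,-0.08,-0.12,-0.12,-0.12],"ax": [0,0,0,0,0],"ay": [0,0,0,0,0],"az": [0,0,0,0,0]}' | python3 -m pendant; echo '{"tx": [0.045,0.09,0.135,0.18,0.22],"ty": [-0.02,-0.04,-0.06,-0.08,-0.1],"tz": [0,0,0,0,0],"ax": [0,0,0,0,0],"ay": [0,0,0,0,0],"az": [0,0,0,0,0]}' | python3 -m pendant ;  echo '{"tx": [0],"ty": [0],"tz": [0],"ax": [0],"ay": [0],"az": [0]}' | python3 -m pendant
python3 - <<'E'
from h import *
a=meas()
go([.43,-.145,.17],-.141)
E
```

```text
clock: 20.25
tcp_pos: [0.6431, -0.0871, 0.11]
orientation: [2.373, 2.059, 0.0]
contact_force: [-2.1, 1.2, 4.5]
grip_width: 0.0528
gripper_force: 38.0
clock: 20.45
tcp_pos: [0.6431, -0.0871, 0.11]
orientation: [2.372, 2.059, 0.0]
contact_force: [-2.3, 0.6, 5.3]
grip_width: 0.0528
gripper_force: 38.1
clock: 20.75
tcp_pos: [0.6431, -0.0867, 0.1094]
orientation: [2.372, 2.059, 0.0]
contact_force: [0.6, 0.3, -0.6]
grip_width: 0.0664
gripper_force: 0.0
clock: 21.25
tcp_pos: [0.571, -0.0278, 0.231]
orientation: [2.374, 2.052, 0.004]
contact_force: [-0.0, 1.7, 0.2]
grip_width: 0.0661
gripper_force: 0.0
clock: 21.75
tcp_pos: [0.5019, 0.2084, 0.2297]
orientation: [-2.371, -2.061, -0.002]
contact_force: [-0.4, -0.9, 0.2]
grip_width: 0.066
gripper_force: 0.0
clock: 21.85
tcp_pos: [0.5002, 0.2135, 0.2291]
orientation: [-2.359, -2.071, -0.001]
contact_force: [0.1, -0.1, -0.1]
grip_width: 0.0659
gripper_force: 0.0
[[ 0.6651  0.0927  0.6661  0.0932]
 [ 0.627  -0.1734  0.6282 -0.1739]
 [ 0.6532  0.0045  0.6537  0.0043]
 [ 0.6402 -0.0849  0.6409 -0.0851]]
d 0.2687883637125569 theta -0.14204409407026913
tin err tray x,y mm 0.7115685319399647 0.596714208201495 target [0.6524 0.004 ]
jar err tray x,y mm 0.5300432530224499 -0.12225805429214304 target [ 0.6397 -0.0847]
d 0.2697199637803507 theta -0.1407281166191714
tin err tray x,y mm 0.22820954475826644 0.16444824999984126 target [0.6534 0.0042]
jar err tray x,y mm 0.07083126072657212 -0.2141564678953799 target [ 0.6408 -0.0849]
shift [-0.3571 -0.023   0.0597] rot [0.0003 0.0004 0.0002] tcp [0.5028 0.2054 0.2295] q [-0.9332  0.3852  0.541   1.9725 -0.2594  0.8514 -0.3929] t 22.0
```

```bash
echo '{"tx": [-0.045,-0.09,-0.135,-0.18,-0.22],"ty": [-0.005,-0.01,-0.015,-0.02,-0.025],"tz": [0,0,0,0,0],"ax": [0,0,0,0,0],"ay": [0,0,0,0,0],"az": [0,0,0,0,0]}' | python3 -m pendant ; echo '{"tx": [-0.045,-0.09,-0.13,-0.13,-0.13],"ty": [-0.002,-0.005,-0.01,-0.01,-0.01],"tz": [0.01,0.03,0.06,0.06,0.06],"ax": [0,0,0,0,0],"ay": [0,0,0,0,0],"az": [0,0,0,0,0]}' | python3 -m pendant
python3 - <<'E'
from h import *
go([.417,-.1452,.078],-.141)
E
```

```text
clock: 22.5
tcp_pos: [0.446, -0.0126, 0.2297]
orientation: [2.377, 2.054, 0.0]
contact_force: [0.4, -1.6, -1.1]
grip_width: 0.0661
gripper_force: 0.0
clock: 23.0
tcp_pos: [0.4175, -0.1385, 0.1692]
orientation: [-2.379, -2.051, 0.003]
contact_force: [0.1, -0.2, 0.3]
grip_width: 0.066
gripper_force: 0.0
shift [-0.0066  0.0006  0.0912] rot [-0.0015  0.0009 -0.0071] tcp [ 0.4175 -0.1385  0.1692] q [-0.342   0.3437  0.6208  2.2481 -0.3333  0.6385  0.3739] t 23.0
```

```bash
echo '{"tx": [-0.0066,-0.0066,-0.0066,-0.0066],"ty": [0,0,0,0],"tz": [0.01,0.05,0.08,0.08],"ax": [0,0,0,0],"ay": [0,0,0,0],"az": [-0.007,-0.007,-0.007,-0.007]}' | python3 -m pendant; echo '{"tx": [0,0],"ty": [0,0],"tz": [0,0],"ax": [0,0],"ay": [0,0],"az": [0,0]}' | python3 -m pendant
python3 - <<'E'
from h import *
go([.417,-.1452,.078],-.141)
E
```

```text
clock: 23.4
tcp_pos: [0.417, -0.1411, 0.0877]
orientation: [-2.361, -2.067, 0.004]
contact_force: [-1.0, 0.3, -0.0]
grip_width: 0.0659
gripper_force: 0.0
clock: 23.6
tcp_pos: [0.4191, -0.1423, 0.091]
orientation: [2.363, 2.067, 0.003]
contact_force: [0.2, 0.9, 0.2]
grip_width: 0.0659
gripper_force: 0.0
shift [-0.0032 -0.0017  0.013 ] rot [ 0.0027 -0.0001  0.0076] tcp [ 0.4191 -0.1423  0.091 ] q [-0.1918  0.5021  0.4619  2.2748 -0.5068  0.4584  0.5475] t 23.6
```

```bash
echo '{"tx": [-0.0032,-0.0032,-0.0032],"ty": [-0.0017,-0.0017,-0.0017],"tz": [0.006,0.012,0.012],"ax": [0,0,0],"ay": [0,0,0],"az": [0.007,0.007,0.007]}' | python3 -m pendant; echo '{"tx": [0,0,0,0,0],"ty": [0,0,0,0,0],"tz": [0,0,0,0,0],"ax": [0,0,0,0,0],"ay": [0,0,0,0,0],"az": [0,0,0,0,0]}' | python3 -m pendant 0.035 35; echo '{"tx": [0],"ty": [0],"tz": [0],"ax": [0],"ay": [0],"az": [0]}' | python3 -m pendant
python3 - <<'E'
from h import *
go([.417,-.1452,.078],-.141)
E
```

```text
clock: 23.9
tcp_pos: [0.4156, -0.1452, 0.0773]
orientation: [-2.372, -2.059, 0.0]
contact_force: [0.2, 0.0, -0.1]
grip_width: 0.0658
gripper_force: 0.0
clock: 24.4
tcp_pos: [0.416, -0.1454, 0.0778]
orientation: [2.372, 2.059, 0.001]
contact_force: [-1.0, -0.0, 5.1]
grip_width: 0.0472
gripper_force: 35.5
clock: 24.5
tcp_pos: [0.416, -0.1454, 0.0778]
orientation: [2.372, 2.059, 0.001]
contact_force: [-1.0, 0.0, 6.0]
grip_width: 0.0468
gripper_force: 35.5
shift [ 0.0003  0.001  -0.0002] rot [ 0.0004 -0.0001 -0.0002] tcp [ 0.416  -0.1454  0.0778] q [-0.1593  0.5271  0.4324  2.2799 -0.5323  0.4287  0.5707] t 24.5
```

```bash
echo '{"tx": [0,0,0,0,0],"ty": [0,0,0,0,0],"tz": [-0.04,-0.09,-0.14,-0.15,-0.15],"ax": [0,0,0,0,0],"ay": [0,0,0,0,0],"az": [0,0,0,0,0]}' | python3 -m pendant;  python3 - <<'E'
from h import *
go([.6558,.003,.228],-.141)
E
```

```text
clock: 25.0
tcp_pos: [0.4167, -0.145, 0.2288]
orientation: [2.37, 2.059, 0.006]
contact_force: [0.0, 0.0, -1.7]
grip_width: 0.0472
gripper_force: 37.3
shift [0.1799 0.2161 0.0019] rot [ 0.0039 -0.0015  0.0009] tcp [ 0.4167 -0.145   0.2288] q [-0.4445  0.2279  0.7372  2.2049 -0.2216  0.7753  0.2986] t 25.0
```

```bash
echo '{"tx": [0.03,0.06,0.09,0.12,0.15],"ty": [0.035,0.07,0.105,0.14,0.175],"tz": [0,0,0,0,0],"ax": [0,0,0,0,0],"ay": [0,0,0,0,0],"az": [0,0,0,0,0]}' | python3 -m pendant; echo '{"tx": [0.03,0.03,0.03,0.03],"ty": [0.041,0.041,0.041,0.041],"tz": [0,0.02,0.04,0.04],"ax": [0,0,0,0],"ay": [0,0,0,0],"az": [0,0,0,0]}' | python3 -m pendant; echo '{"tx": [0,0],"ty": [0,0],"tz": [0,0],"ax": [0,0],"ay": [0,0],"az": [0,0]}' | python3 -m pendant
python3 - <<'E'
from h import *
go([.6558,.003,.168],-.141)
E
```

```text
clock: 25.5
tcp_pos: [0.6103, -0.02, 0.2242]
orientation: [-2.37, -2.057, 0.005]
contact_force: [1.1, -0.6, -0.3]
grip_width: 0.0471
gripper_force: 37.2
clock: 25.9
tcp_pos: [0.652, 0.0029, 0.1813]
orientation: [-2.368, -2.055, 0.013]
contact_force: [-0.4, 0.4, -1.3]
grip_width: 0.0468
gripper_force: 37.2
clock: 26.1
tcp_pos: [0.655, 0.0021, 0.1876]
orientation: [-2.373, -2.058, 0.0]
contact_force: [0.4, 0.9, -1.3]
grip_width: 0.0468
gripper_force: 37.2
shift [0.001  0.0007 0.0196] rot [-0.     -0.     -0.0008] tcp [0.655  0.0021 0.1876] q [-0.5043  0.6341  0.5857  1.7335 -0.4295  0.9051  0.1204] t 26.1
```

```bash
echo '{"tx": [0.001,0.001,0.001],"ty": [0.0007,0.0007,0.0007],"tz": [0.01,0.0196,0.0196],"ax": [0,0,0],"ay": [0,0,0],"az": [0,0,0]}' | python3 -m pendant; echo '{"tx": [0,0],"ty": [0,0],"tz": [0,0],"ax": [0,0],"ay": [0,0],"az": [0,0]}' | python3 -m pendant
python3 - <<'E'
from h import *
go([.6558,.003,.165],-.141)
E
```

```text
clock: 26.4
tcp_pos: [0.6548, 0.0039, 0.1663]
orientation: [-2.371, -2.059, 0.003]
contact_force: [-0.7, 0.5, -0.6]
grip_width: 0.0469
gripper_force: 37.2
clock: 26.6
tcp_pos: [0.656, 0.0034, 0.1682]
orientation: [2.372, 2.059, 0.001]
contact_force: [-0.3, 0.0, -0.6]
grip_width: 0.047
gripper_force: 37.2
shift [-0.0005 -0.0001  0.0032] rot [ 0.0005 -0.     -0.    ] tcp [0.656  0.0034 0.1682] q [-0.4952  0.6586  0.5704  1.7415 -0.4458  0.8733  0.131 ] t 26.6
```

```bash
echo '{"tx": [-0.0004,-0.0004,-0.0004],"ty": [0,0,0],"tz": [0.002,0.003,0.003],"ax": [0,0,0],"ay": [0,0,0],"az": [0,0,0]}' | python3 -m pendant; echo '{"tx": [0],"ty": [0],"tz": [0],"ax": [0],"ay": [0],"az": [0]}' | python3 -m pendant; echo '{"tx": [0,0],"ty": [0,0],"tz": [0.001,0.001],"ax": [0,0],"ay": [0,0],"az": [0,0]}' | python3 -m pendant
```

```text
clock: 26.9
tcp_pos: [0.6558, 0.003, 0.165]
orientation: [2.372, 2.059, 0.0]
contact_force: [-0.1, 0.5, -1.5]
grip_width: 0.0472
gripper_force: 37.4
clock: 27.0
tcp_pos: [0.6558, 0.0031, 0.165]
orientation: [2.372, 2.059, 0.0]
contact_force: [-0.2, -0.5, 0.1]
grip_width: 0.0468
gripper_force: 37.4
clock: 27.2
tcp_pos: [0.6559, 0.003, 0.1649]
orientation: [-2.372, -2.059, -0.001]
contact_force: [-3.0, 0.2, 7.3]
grip_width: 0.0466
gripper_force: 38.1
```

```bash
echo '{"tx": [0,0,0],"ty": [0,0,0],"tz": [0,0,0],"ax": [0,0,0],"ay": [0,0,0],"az": [0,0,0]}' | python3 -m pendant 0.06; echo '{"tx": [0,0,0,0,0.04],"ty": [0,0,-0.04,-0.08,-0.1],"tz": [-0.03,-0.06,-0.07,-0.06,-0.06],"ax": [0,0,0,0,0],"ay": [0,0,0,0,0],"az": [0,0,0,0,0]}' | python3 -m pendant;echo '{"tx": [0.045,0.09,0.135,0.18,0.22],"ty": [-0.01,-0.02,-0.03,-0.04,-0.05],"tz": [0,0,0,0,0],"ax": [0,0,0,0,0],"ay": [0,0,0,0,0],"az": [0,0,0,0,0]}' | python3 -m pendant; echo '{"tx": [0,0],"ty": [0,0],"tz": [0,0],"ax": [0,0],"ay": [0,0],"az": [0,0]}' | python3 -m pendant
cat >> h.py <<'E'
def proj(n,p):
    c=camera_info(n); q=np.array(c["camera_matrix"])@(np.array(c["R"])@np.array(p)+np.ravel(c["t"])); return tuple((q[:2]/q[2]).astype(int))
def at(p,rad,N=3,n="top"):
    return np.mean([disc(cloud(n),proj(n,p),p[2],rad) for _ in range(N)],0)
E
python3 - <<'E'
from h import *
print("flat",at((.654,.004,.119),.024)); print("tin",at((.654,.004,.087),.03)); print("jar",at((.64,-.085,.084),.026)); print("bot",at((.4644,-.3595,.095),.018))
im,d=grab_frame("top"); cv2.imwrite("pics/top2.png",cv2.resize(im[150:250,225:415],None,fx=4,fy=4,interpolation=2))
im,d=grab_frame("side"); cv2.imwrite("pics/side2.png",cv2.resize(im[150:300,270:470],None,fx=4,fy=4,interpolation=2))
go([.4644,-.3595,.23],1.43)
E
```

```text
clock: 27.5
tcp_pos: [0.6558, 0.0031, 0.1638]
orientation: [2.372, 2.059, 0.0]
contact_force: [-0.4, 0.1, -0.6]
grip_width: 0.0599
gripper_force: 0.0
clock: 28.0
tcp_pos: [0.5585, 0.0512, 0.2235]
orientation: [-2.382, -2.048, 0.006]
contact_force: [1.5, 0.4, 0.6]
grip_width: 0.0599
gripper_force: 0.0
clock: 28.5
tcp_pos: [0.5433, 0.2843, 0.2239]
orientation: [-2.371, -2.061, -0.001]
contact_force: [-0.4, 0.1, -0.4]
grip_width: 0.0597
gripper_force: 0.0
clock: 28.7
tcp_pos: [0.5434, 0.2827, 0.2236]
orientation: [2.369, 2.063, -0.001]
contact_force: [-0.7, -0.7, 0.0]
grip_width: 0.0598
gripper_force: 0.0
flat [  0.653    0.0033   0.1197   0.6537   0.0033   0.0246 429.6667]
tin [  0.6392   0.0068   0.0872   0.6536   0.0045   0.0303 170.3333]
jar [  0.6403  -0.0849   0.0843   0.6409  -0.0849   0.0262 461.3333]
bot [  0.4641  -0.3593   0.0949   0.4641  -0.3601   0.0182 250.    ]
shift [-0.6459  0.0115 -0.0061] rot [-0.     -0.0001  1.5706] tcp [0.5438 0.2816 0.224 ] q [-1.0251  0.5224  0.6089  1.8166 -0.3677  0.9174 -0.3925] t 29.4
```

View pics/top2.png

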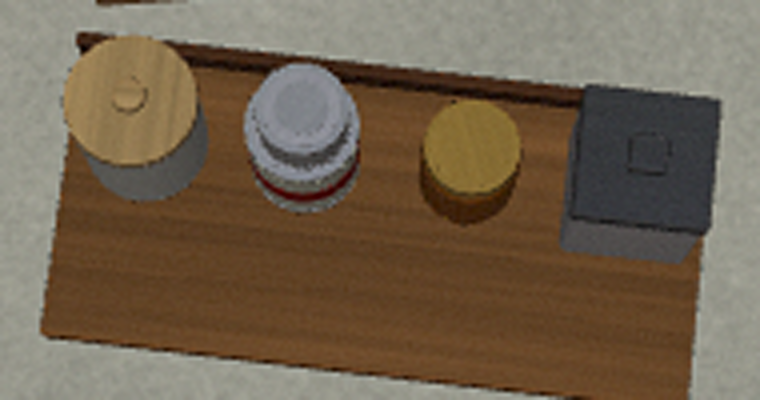

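View pics/side2.png

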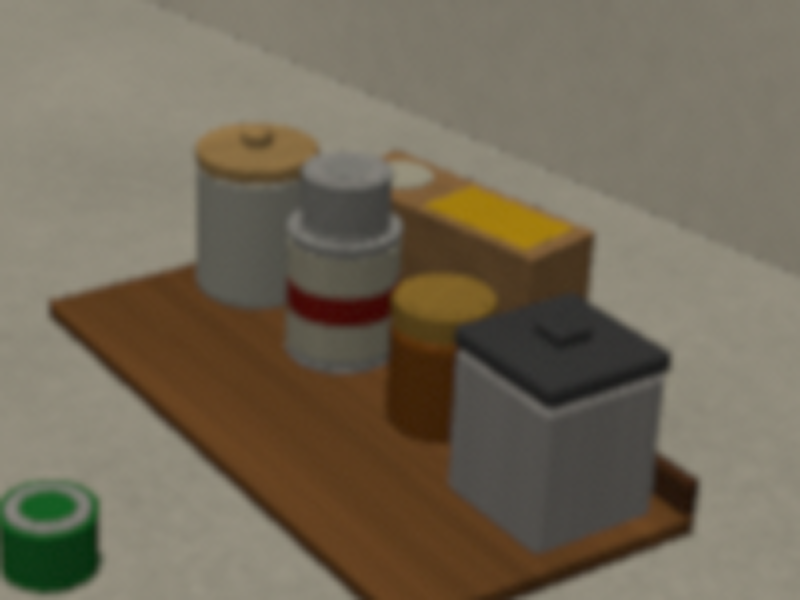

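The flat tin is centred to about 1 mm on the tall tin: top crop (302,105), side crop (345,180). The jar, tin and row are straight. Next is the bottle.

```bash
echo '{"tx": [-0.045,-0.09,-0.135,-0.18,-0.22],"ty": [0,0,0,0,0],"tz": [0,0,0,0,0],"ax": [0,0,0,0,0],"ay": [0,0,0,0,0],"az": [-0.14,-0.28,-0.42,-0.56,-0.7]}' | python3 -m pendant 0.07; echo '{"tx": [0],"ty": [0],"tz": [0],"ax": [0],"ay": [0],"az": [0]}' | python3 -m pendant
python3 - <<'E'
from h import *
go([.4644,-.3595,.23],1.43)
E
```

```text
clock: 29.9
tcp_pos: [0.5123, 0.0615, 0.2241]
orientation: [1.515, 2.752, 0.0]
contact_force: [-0.5, 0.2, 0.1]
grip_width: 0.07
gripper_force: 0.0
clock: 30.0
tcp_pos: [0.5119, 0.057, 0.2244]
orientation: [1.53, 2.743, -0.002]
contact_force: [-0.3, -0.3, -0.3]
grip_width: 0.07
gripper_force: 0.0
shift [-0.3293 -0.2593 -0.005 ] rot [-0.0015  0.0007 -0.8766] tcp [0.5119 0.057  0.2244] q [-0.6385  0.3395  0.4955  2.0377 -0.2172  0.8151  0.5366] t 30.0
```

```bash
echo '{"tx": [-0.036,-0.072,-0.108,-0.144,-0.175],"ty": [-0.028,-0.056,-0.084,-0.112,-0.14],"tz": [0,0,0,0,0],"ax": [0,0,0,0,0],"ay": [0,0,0,0,0],"az": [-0.14,-0.28,-0.42,-0.56,-0.7]}' | python3 -m pendant; echo '{"tx": [0,0],"ty": [0,0],"tz": [0,0],"ax": [0,0],"ay": [0,0],"az": [0,0]}' | python3 -m pendant
python3 - <<'E'
from h import *
go([.4648,-.3600,.23],1.43)
E
```

```text
clock: 30.5
tcp_pos: [0.4875, -0.1594, 0.2242]
orientation: [0.484, 3.103, 0.0]
contact_force: [-0.0, 0.0, -0.2]
grip_width: 0.0702
gripper_force: 0.0
clock: 30.7
tcp_pos: [0.4872, -0.1589, 0.224]
orientation: [0.499, 3.101, 0.0]
contact_force: [0.9, 0.6, 0.2]
grip_width: 0.0699
gripper_force: 0.0
shift [-0.0419 -0.198  -0.006 ] rot [ 0.0002  0.0002 -0.1783] tcp [ 0.4872 -0.1589  0.224 ] q [-0.1393  0.3246  0.403   2.0399 -0.174   0.8089  1.6171] t 30.7
```

```bash
echo '{"tx": [-0.01,-0.018,-0.026,-0.034,-0.041],"ty": [-0.045,-0.09,-0.135,-0.17,-0.198],"tz": [0,0,0,0,0],"ax": [0,0,0,0,0],"ay": [0,0,0,0,0],"az": [0,0,0,0,0]}' | python3 -m pendant; echo '{"tx": [0,0],"ty": [0,0],"tz": [0,0],"ax": [0,0],"ay": [0,0],"az": [0,0]}' | python3 -m pendant
python3 - <<'E'
from h import *
go([.4655,-.3600,.106],1.252)
E
```

```text
clock: 31.2
tcp_pos: [0.4658, -0.3594, 0.2239]
orientation: [0.493, 3.102, 0.0]
contact_force: [-0.3, 0.3, 0.2]
grip_width: 0.0699
gripper_force: 0.0
clock: 31.4
tcp_pos: [0.466, -0.3575, 0.2235]
orientation: [-0.491, -3.103, -0.001]
contact_force: [-0.1, 1.0, -1.1]
grip_width: 0.0699
gripper_force: 0.0
shift [-0.0004 -0.0027  0.1175] rot [ 0.0008 -0.0005  0.0047] tcp [ 0.466  -0.3575  0.2235] q [ 0.2153  0.4494  0.4356  1.869  -0.2418  0.8758  2.0259] t 31.4
```

```bash
echo '{"tx": [0,0,0,0,0],"ty": [-0.0027,-0.0027,-0.0027,-0.0027,-0.0027],"tz": [0.03,0.07,0.1,0.116,0.116],"ax": [0,0,0,0,0],"ay": [0,0,0,0,0],"az": [0,0,0,0,0]}' | python3 -m pendant; echo '{"tx": [0,0],"ty": [0,0],"tz": [0,0],"ax": [0,0],"ay": [0,0],"az": [0,0]}' | python3 -m pendant
python3 - <<'E'
from h import *
go([.4655,-.3600,.106],1.252)
E
```

```text
clock: 31.9
tcp_pos: [0.4641, -0.3589, 0.106]
orientation: [-0.488, -3.1, -0.004]
contact_force: [-0.1, 0.1, -0.0]
grip_width: 0.0699
gripper_force: 0.0
clock: 32.1
tcp_pos: [0.4652, -0.3619, 0.1096]
orientation: [0.491, 3.1, -0.001]
contact_force: [0.1, -0.7, 0.0]
grip_width: 0.0698
gripper_force: 0.0
shift [0.0003 0.0019 0.0036] rot [-0.0005  0.0028  0.0047] tcp [ 0.4652 -0.3619  0.1096] q [ 0.2867  0.6125  0.3577  1.9248 -0.3352  0.6594  2.1083] t 32.1
```

```bash
echo '{"tx": [0,0,0],"ty": [0.002,0.002,0.002],"tz": [0.0035,0.0035,0.0035],"ax": [0,0,0],"ay": [0,0,0],"az": [0,0,0]}' | python3 -m pendant; echo '{"tx": [0,0,0,0,0],"ty": [0,0,0,0,0],"tz": [0,0,0,0,0],"ax": [0,0,0,0,0],"ay": [0,0,0,0,0],"az": [0,0,0,0,0]}' | python3 -m pendant 0.03 30; echo '{"tx": [0],"ty": [0],"tz": [0],"ax": [0],"ay": [0],"az": [0]}' | python3 -m pendant
python3 - <<'E'
from h import *
go([.4655,-.3600,.106],1.252)
E
```

```text
clock: 32.4
tcp_pos: [0.4648, -0.3596, 0.1048]
orientation: [0.492, 3.102, -0.0]
contact_force: [-0.2, 0.4, 0.8]
grip_width: 0.0702
gripper_force: 0.0
clock: 32.9
tcp_pos: [0.4647, -0.3598, 0.1047]
orientation: [0.492, 3.103, -0.0]
contact_force: [-1.4, 1.1, 5.5]
grip_width: 0.041
gripper_force: 29.4
clock: 33.0
tcp_pos: [0.4647, -0.3598, 0.1047]
orientation: [0.492, 3.103, -0.0]
contact_force: [-2.9, 1.0, 4.6]
grip_width: 0.0412
gripper_force: 29.4
shift [-0.0008  0.     -0.0013] rot [0.     0.0002 0.0042] tcp [ 0.4647 -0.3598  0.1047] q [ 0.2865  0.6189  0.3542  1.9285 -0.3382  0.6518  2.1079] t 33.0
```

```bash
echo '{"tx": [0,0,0,0,0],"ty": [0,0,0,0,0],"tz": [-0.03,-0.07,-0.1,-0.12,-0.12],"ax": [0,0,0,0,0],"ay": [0,0,0,0,0],"az": [0,0,0,0,0]}' | python3 -m pendant
python3 - <<'E'
from h import *
go([.5745,-.0774,.225],1.252)
E
```

```text
clock: 33.5
tcp_pos: [0.4657, -0.3606, 0.2269]
orientation: [0.492, 3.098, -0.003]
contact_force: [1.2, -1.4, -2.2]
grip_width: 0.0411
gripper_force: 30.2
shift [-0.0157  0.303   0.0017] rot [-0.001   0.005   0.0041] tcp [ 0.4657 -0.3606  0.2269] q [ 0.2133  0.4464  0.4443  1.8663 -0.2445  0.8772  2.0322] t 33.5
```

```bash
echo '{"tx": [-0.002,-0.004,-0.007,-0.01,-0.012],"ty": [0.045,0.09,0.135,0.18,0.225],"tz": [0,0,0,0,0],"ax": [0,0,0,0,0],"ay": [0,0,0,0,0],"az": [0,0,0,0,0]}' | python3 -m pendant; echo '{"tx": [-0.002,-0.004,-0.004,-0.004,-0.004],"ty": [0.04,0.078,0.078,0.078,0.078],"tz": [0,0,0.04,0.07,0.09],"ax": [0,0,0,0,0],"ay": [0,0,0,0,0],"az": [0,0,0,0,0]}' | python3 -m pendant;echo '{"tx": [0,0],"ty": [0,0],"tz": [0,0],"ax": [0,0],"ay": [0,0],"az": [0,0]}' | python3 -m pendant
python3 - <<'E'
from h import *
go([.5745,-.0774,.1175],1.252)
E
```

```text
clock: 34.0
tcp_pos: [0.5454, -0.1474, 0.2227]
orientation: [-0.492, -3.101, 0.0]
contact_force: [0.9, 0.0, -1.1]
grip_width: 0.0415
gripper_force: 30.2
clock: 34.5
tcp_pos: [0.5716, -0.0756, 0.1305]
orientation: [-0.489, -3.098, 0.001]
contact_force: [-0.2, -0.1, -1.4]
grip_width: 0.0413
gripper_force: 30.2
clock: 34.7
tcp_pos: [0.5731, -0.0766, 0.1336]
orientation: [-0.492, -3.101, 0.001]
contact_force: [-0.2, -0.4, -1.0]
grip_width: 0.0415
gripper_force: 30.2
shift [-0.0016 -0.0003  0.0161] rot [-0.0008 -0.0019  0.004 ] tcp [ 0.5731 -0.0766  0.1336] q [-0.2322  0.5574  0.3377  1.9391 -0.2777  0.6921  1.5299] t 34.7
```

```bash
echo '{"tx": [-0.0015,-0.0015,-0.0015],"ty": [0,0,0],"tz": [0.008,0.0145,0.0145],"ax": [0,0,0],"ay": [0,0,0],"az": [0,0,0]}' | python3 -m pendant; echo '{"tx": [0,0],"ty": [0,0],"tz": [0,0],"ax": [0,0],"ay": [0,0],"az": [0,0]}' | python3 -m pendant
python3 - <<'E'
from h import *
go([.5745,-.0774,.1167],1.252)
E
```

```text
clock: 35.0
tcp_pos: [0.5748, -0.0769, 0.1195]
orientation: [-0.492, -3.102, -0.0]
contact_force: [-0.6, -1.0, -1.4]
grip_width: 0.0414
gripper_force: 30.2
clock: 35.2
tcp_pos: [0.5753, -0.077, 0.1203]
orientation: [0.492, 3.102, 0.0]
contact_force: [-0.1, 0.2, -1.5]
grip_width: 0.0415
gripper_force: 30.2
shift [ 0.0006 -0.0006  0.0036] rot [0.0002 0.0006 0.0042] tcp [ 0.5753 -0.077   0.1203] q [-0.2227  0.5796  0.3271  1.94   -0.2887  0.6665  1.5394] t 35.2
```

```bash
echo '{"tx": [0.0006,0.0006,0.0006],"ty": [-0.0005,-0.0005,-0.0005],"tz": [0.002,0.0035,0.0035],"ax": [0,0,0],"ay": [0,0,0],"az": [0,0,0]}' | python3 -m pendant; echo '{"tx": [0],"ty": [0],"tz": [0],"ax": [0],"ay": [0],"az": [0]}' | python3 -m pendant; echo '{"tx": [0,0],"ty": [0,0],"tz": [0.001,0.001],"ax": [0,0],"ay": [0,0],"az": [0,0]}' | python3 -m pendant
```

```text
clock: 35.5
tcp_pos: [0.5745, -0.0773, 0.1167]
orientation: [0.492, 3.102, 0.0]
contact_force: [-0.2, 0.9, 2.2]
grip_width: 0.0417
gripper_force: 30.5
clock: 35.6
tcp_pos: [0.5745, -0.0773, 0.1167]
orientation: [0.492, 3.102, 0.0]
contact_force: [-0.9, -0.3, 2.2]
grip_width: 0.0408
gripper_force: 30.5
clock: 35.8
tcp_pos: [0.5746, -0.0774, 0.1167]
orientation: [0.492, 3.102, 0.001]
contact_force: [-5.4, 1.1, 13.2]
grip_width: 0.0415
gripper_force: 31.5
```

```bash
echo '{"tx": [0,0,0],"ty": [0,0,0],"tz": [-0.001,-0.001,-0.001],"ax": [0,0,0],"ay": [0,0,0],"az": [0,0,0]}' | python3 -m pendant 0.06; echo '{"tx": [0,0,0,0,0],"ty": [0,0,0,-0.04,-0.08],"tz": [-0.04,-0.08,-0.12,-0.12,-0.12],"ax": [0,0,0,0,0],"ay": [0,0,0,0,0],"az": [0,0,0,0,0]}' | python3 -m pendant; echo '{"tx": [0,0,0,0,0],"ty": [-0.045,-0.09,-0.135,-0.18,-0.22],"tz": [0,0,0,0,0],"ax": [0,0,0,0,0],"ay": [0,0,0,0,0],"az": [0,0,0,0,0]}' | python3 -m pendant; echo '{"tx": [0,0],"ty": [0,0],"tz": [0,0],"ax": [0,0],"ay": [0,0],"az": [0,0]}' | python3 -m pendant;python3 - <<'E'
from h import *
meas.__globals__
b=at((.5733,-.0754,.107),.018); f=at((.654,.004,.119),.024); t=at((.654,.004,.087),.03); j=at((.64,-.085,.084),.026); c=at((.666,.093,.1),.0355)
for n,p in zip("bftjc",(b,f,t,j,c)): print(n,p)
x=np.array([np.cos(-.141),np.sin(-.141)]); y=np.array([-x[1],x[0]])
for s in (slice(0,2),slice(3,5)):
    e=b[s]-j[s]; print("bottle rel jar tray x,y",e@x,e@y,"gap",np.linalg.norm(e)-.048)
im,d=grab_frame("top"); cv2.imwrite("pics/top3.png",im)
im,d=grab_frame("side"); cv2.imwrite("pics/side3.png",cv2.resize(im[150:300,270:470],None,fx=4,fy=4,interpolation=2))
E
```

```text
clock: 36.1
tcp_pos: [0.5744, -0.0772, 0.1163]
orientation: [-0.492, -3.103, 0.0]
contact_force: [-0.4, -1.4, 0.3]
grip_width: 0.0599
gripper_force: 0.0
clock: 36.6
tcp_pos: [0.5506, -0.1529, 0.2378]
orientation: [0.485, 3.101, 0.001]
contact_force: [0.7, -0.7, -0.9]
grip_width: 0.0597
gripper_force: 0.0
clock: 37.1
tcp_pos: [0.4803, -0.3647, 0.2363]
orientation: [-0.493, -3.102, 0.001]
contact_force: [1.4, -0.3, -0.1]
grip_width: 0.06
gripper_force: 0.0
clock: 37.3
tcp_pos: [0.4807, -0.3636, 0.2361]
orientation: [-0.496, -3.102, 0.0]
contact_force: [-0.1, 0.5, -0.7]
grip_width: 0.0601
gripper_force: 0.0
b [  0.5733  -0.0783   0.1069   0.5737  -0.0783   0.018  235.    ]
f [  0.6529   0.0034   0.1195   0.6535   0.0031   0.0246 429.3333]
t [  0.639    0.0067   0.0874   0.6529   0.0045   0.0302 171.6667]
j [  0.6404  -0.0849   0.0844   0.6407  -0.085    0.0261 462.3333]
c [  0.665    0.0927   0.1      0.6658   0.0937   0.036  825.3333]
bottle rel jar tray x,y -0.06736882830555757 -0.0028386988626368827 gap 0.019428608457363494
bottle rel jar tray x,y -0.06727012680898754 -0.002735028977832332 gap 0.019325703445317574
```

View pics/top3.png

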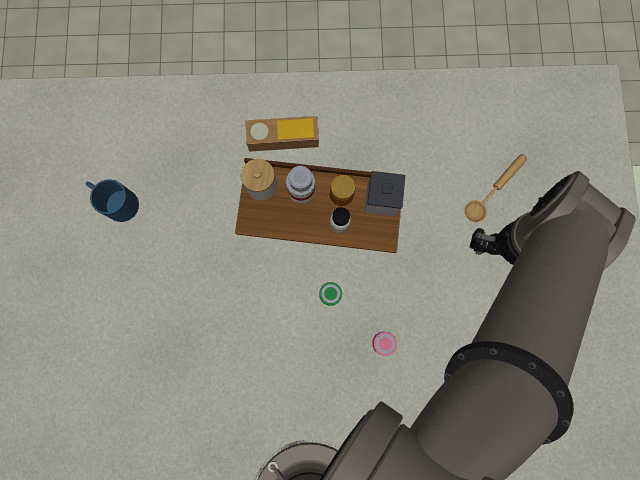

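View pics/side3.png

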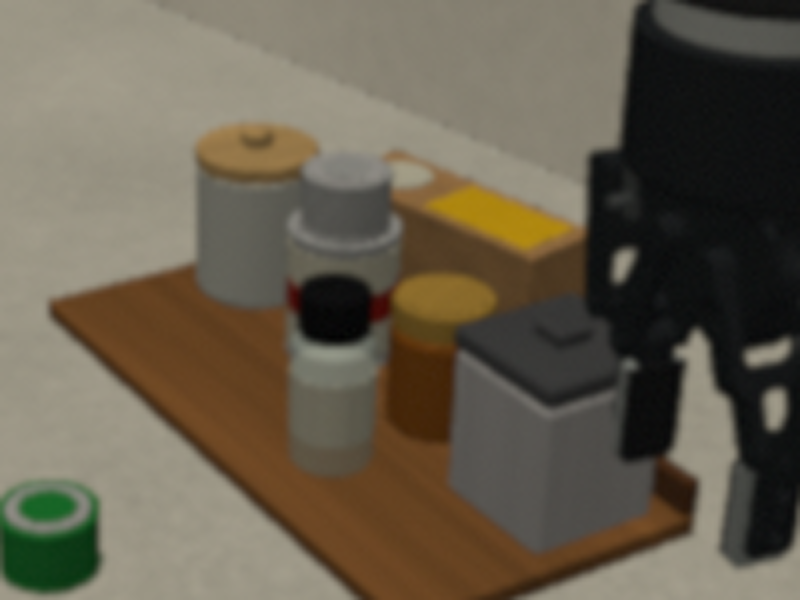

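The bottle at (341,217) stands upright in front of the jar. The gap is 19.4 mm, but it is 2.8 mm too far towards the box, so I'll regrip it and shift it.

```bash
echo '{"tx": [0,0,0,0,0],"ty": [0.045,0.09,0.135,0.18,0.225],"tz": [0,0,0,0,0],"ax": [0,0,0,0,0],"ay": [0,0,0,0,0],"az": [0,0,0,0,0]}' | python3 -m pendant; echo '{"tx": [0,0,0,0],"ty": [0.04,0.075,0.075,0.075],"tz": [0,0,0,0],"ax": [0,0,0,0],"ay": [0,0,0,0],"az": [0,0,0,0]}' | python3 -m pendant
python3 - <<'E'
from h import *
go([.5744,-.0773,.1167],1.252)
E
```

```text
clock: 38.65
tcp_pos: [0.5515, -0.1469, 0.2366]
orientation: [0.492, 3.102, 0.0]
contact_force: [1.3, 0.1, -0.2]
grip_width: 0.06
gripper_force: 0.0
clock: 39.05
tcp_pos: [0.5745, -0.0764, 0.2363]
orientation: [-0.489, -3.103, 0.0]
contact_force: [0.2, -1.0, 0.5]
grip_width: 0.0602
gripper_force: 0.0
shift [-0.0002 -0.0008  0.1196] rot [-0.0002 -0.0001  0.0065] tcp [ 0.5745 -0.0764  0.2363] q [-0.2903  0.4154  0.406   1.8761 -0.2061  0.8911  1.4736] t 39.05
```

```bash
echo '{"tx": [0,0,0,0,0],"ty": [-0.0008,-0.0008,-0.0008,-0.0008,-0.0008],"tz": [0.03,0.07,0.1,0.116,0.116],"ax": [0,0,0,0,0],"ay": [0,0,0,0,0],"az": [0.004,0.004,0.004,0.004,0.004]}' | python3 -m pendant; echo '{"tx": [0,0],"ty": [0,0],"tz": [0,0],"ax": [0,0],"ay": [0,0],"az": [0,0]}' | python3 -m pendant
python3 - <<'E'
from h import *
go([.5744,-.0773,.1167],1.252)
E
```

```text
clock: 39.55
tcp_pos: [0.5726, -0.0793, 0.1187]
orientation: [-0.501, -3.098, 0.002]
contact_force: [-0.1, 0.1, 0.2]
grip_width: 0.0597
gripper_force: 0.0
clock: 39.75
tcp_pos: [0.5752, -0.0786, 0.1221]
orientation: [0.499, 3.099, 0.0]
contact_force: [0.1, -0.4, 0.8]
grip_width: 0.0598
gripper_force: 0.0
shift [0.0011 0.001  0.0054] rot [ 0.0007  0.0028 -0.0004] tcp [ 0.5752 -0.0786  0.1221] q [-0.2276  0.5775  0.3371  1.9409 -0.2958  0.6679  1.5439] t 39.75
```

```bash
echo '{"tx": [0.001,0.001,0.001],"ty": [0.001,0.001,0.001],"tz": [0.005,0.005,0.005],"ax": [0,0,0],"ay": [0,0,0],"az": [0,0,0]}' | python3 -m pendant; echo '{"tx": [0,0,0,0,0],"ty": [0,0,0,0,0],"tz": [0,0,0,0,0],"ax": [0,0,0,0,0],"ay": [0,0,0,0,0],"az": [0,0,0,0,0]}' | python3 -m pendant 0.033 30; echo '{"tx": [0],"ty": [0],"tz": [0],"ax": [0],"ay": [0],"az": [0]}' | python3 -m pendant
python3 - <<'E'
from h import *
go(r.get_obs()["tcp_pos"]+np.array([-.0002,.0028,0]),1.252)
E
```

```text
clock: 40.05
tcp_pos: [0.5735, -0.0765, 0.1157]
orientation: [0.498, 3.102, 0.0]
contact_force: [-1.1, 0.5, -1.0]
grip_width: 0.0602
gripper_force: 0.0
clock: 40.55
tcp_pos: [0.5736, -0.0768, 0.1158]
orientation: [0.498, 3.102, 0.0]
contact_force: [-1.8, -0.4, 5.0]
grip_width: 0.0411
gripper_force: 26.9
clock: 40.65
tcp_pos: [0.5736, -0.0768, 0.1158]
orientation: [0.498, 3.101, 0.0]
contact_force: [-1.6, 0.0, 5.6]
grip_width: 0.0412
gripper_force: 26.9
shift [0.0011 0.0026 0.    ] rot [0.0002 0.0003 0.0002] tcp [ 0.5736 -0.0768  0.1158] q [-0.227   0.5859  0.3322  1.9457 -0.2998  0.6572  1.5452] t 40.65
```

```bash
echo '{"tx": [0,0.001,0.001,0.001,0.001],"ty": [0,0.0022,0.0022,0.0022,0.0022],"tz": [-0.003,-0.003,-0.003,0,0],"ax": [0,0,0,0,0],"ay": [0,0,0,0,0],"az": [0,0,0,0,0]}' | python3 -m pendant;echo '{"tx": [0,0],"ty": [0,0],"tz": [0,0],"ax": [0,0],"ay": [0,0],"az": [0,0]}' | python3 -m pendant; echo '{"tx": [0,0,0],"ty": [0,0,0],"tz": [-0.001,-0.001,-0.001],"ax": [0,0,0],"ay": [0,0,0],"az": [0,0,0]}' | python3 -m pendant 0.06; echo '{"tx": [0,0,0,0,0],"ty": [0,0,0,-0.04,-0.08],"tz": [-0.04,-0.08,-0.12,-0.12,-0.12],"ax": [0,0,0,0,0],"ay": [0,0,0,0,0],"az": [0,0,0,0,0]}' | python3 -m pendant; echo '{"tx": [0,0,0,0,0],"ty": [-0.045,-0.09,-0.135,-0.18,-0.22],"tz": [0,0,0,0,0],"ax": [0,0,0,0,0],"ay": [0,0,0,0,0],"az": [0,0,0,0,0]}' | python3 -m pendant; echo '{"tx": [0,0],"ty": [0,0],"tz": [0,0],"ax": [0,0],"ay": [0,0],"az": [0,0]}' | python3 -m pendant;python3 - <<'E'
from h import *
b=at((.5733,-.0754,.107),.018); f=at((.654,.004,.119),.024); j=at((.64,-.085,.084),.026)
for n,p in zip("bfj",(b,f,j)): print(n,p)
x=np.array([np.cos(-.141),np.sin(-.141)]); y=np.array([-x[1],x[0]])
for s in (slice(0,2),slice(3,5)):
    e=b[s]-j[s]; print("bottle rel jar tray x,y",e@x,e@y,"gap",np.linalg.norm(e)-.048)
E
```

```text
clock: 41.15
tcp_pos: [0.5735, -0.0743, 0.1158]
orientation: [0.498, 3.101, 0.001]
contact_force: [-2.0, 0.9, 5.2]
grip_width: 0.0415
gripper_force: 26.8
clock: 41.35
tcp_pos: [0.5734, -0.0742, 0.1158]
orientation: [0.498, 3.101, 0.001]
contact_force: [-2.0, 1.0, 5.3]
grip_width: 0.0412
gripper_force: 26.9
clock: 41.65
tcp_pos: [0.5732, -0.0744, 0.1163]
orientation: [-0.498, -3.102, 0.0]
contact_force: [0.3, 0.1, -0.6]
grip_width: 0.0602
gripper_force: 0.0
clock: 42.15
tcp_pos: [0.5491, -0.15, 0.2379]
orientation: [0.492, 3.099, 0.001]
contact_force: [0.1, -0.9, -0.9]
grip_width: 0.0604
gripper_force: 0.0
clock: 42.65
tcp_pos: [0.478, -0.3615, 0.2364]
orientation: [-0.5, -3.102, 0.001]
contact_force: [-0.1, -0.8, 0.1]
grip_width: 0.06
gripper_force: 0.0
clock: 42.85
tcp_pos: [0.4784, -0.3603, 0.2362]
orientation: [-0.503, -3.101, 0.0]
contact_force: [-0.2, 1.1, -0.7]
grip_width: 0.0602
gripper_force: 0.0
b [  0.5732  -0.0757   0.107    0.5737  -0.0758   0.0181 241.6667]
f [  0.653    0.0033   0.1195   0.6537   0.0031   0.0248 430.6667]
j [  0.6403  -0.0848   0.0843   0.6411  -0.0853   0.0262 461.3333]
bottle rel jar tray x,y -0.06771374938264241 -0.0004204319118065418 gap 0.019715054592370884
bottle rel jar tray x,y -0.06803301774263519 -8.233095564878407e-05 gap 0.020033067559503542
```

Everything is within about 1 mm and the arm is clear, so I'm handing in.

```bash
python3 -c "
from bench import r
print(r.hand_in())"
```

```text
the job is handed in; nothing more can be done
None
```

I handed the job in at about 43 s on the robot's clock. By the last camera measurements, the row is straight and even to within about 1 mm, the flat tin is centred on the tall tin to about 1 mm, and the bottle stands 20 mm in front of the jar. I never moved the carton, mug or spoon; the judging result was not shown.

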